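# Lock the output shaft in the wedge clamp

### The arm

A 7-joint arm with a two-finger parallel gripper is mounted at the origin on the work surface. World frame = base frame: x ahead of the robot, y to its left, z up, the work surface at z = 0. Lengths are in m, angles in degrees, forces in N, time in s.
With the tool pointing down it reaches from about 0.425 to 0.875 m from the base axis. Payload 4.7 kg.
Tool frame: the origin (TCP) lies midway between the tips of the shut fingers; the grasp point (between the pads) lies 19 mm behind it; z points along the fingers, y is the direction in which the jaws open and shut (so a half turn about z gives the same grasp; the last joint's range is limited). The gripper opens to 85 mm and grips with 20 to 120 N. Pads are 22 mm wide; open, the fingers measure 114 mm over their backs; the gripper's body (76 mm by 85 mm) begins 54 mm behind the grasp point. The pads swing forward as they close: fully open they stand 13 mm farther back than shut.
Start: joints at [71.625, 18.392, -4.016, 83.108, 1.295, 78.541, -3.26], TCP at [0.214, -0.614, 0.196] pointing down, gripper open.
Joint ranges: [-163.93, 163.93], [-17.29, 119.83], [-79.2, 71.16], [3.27, 140.29], [-89.18, 269.18], [5.43, 117.66], [-154.24, 154.24]. Speed limits (degrees/s): [147.25, 147.25, 180, 180, 180, 180, 180].

### API

Orientations are given as a 3x3 rotation matrix whose columns are the frame's x, y, z axes.
In Python, from cell import * gives the robot as it stands.
- The arm moves only by the shell command python3 -m creep 'ROWS' [OPENING]. ROWS is JSON, a list of rows, each an object of numbers: "dx", "dy", "dz": the shift along the tool's x, y, z normalised to -1 to 1, where 1 is 750 mm; "wx", "wy", "wz": the turn, a rotation vector about the tool's x, y, z normalised to -1 to 1, where 1 is 90 degrees. In form: [{"dx": .., "dy": .., "dz": .., "wx": .., "wy": .., "wz": ..}, ...]. A call has 1 to 5 rows; each row is the pose to reach, as a shift and turn from the pose commanded when the call began, along the tool's axes at that moment; what a row does not reach only later rows make up. A row lasts 1/12 s, in which the tool goes at most 41.7 mm and 7.16 degrees, less where a joint would pass 70% of its speed; a pose out of reach is approached as far as the arm can. A call with a number of a shift or a turn outside -1 to 1 is refused whole. A call with a gripper value outside its range is refused whole. OPENING is the opening, from 0 (shut) to 1 (fully open), set as the call begins (- or left out, the last holds). The fingers move at their own pace and stop on an object; the grip force is fixed at half the most. Time passes only in rows, so rows that repeat a pose let the fingers close. It gives the time, the measured TCP pose, the force and the opening at its end, in the units of the state.
- get_obs(): the state, without advancing time (a new reading comes with each control period).
- grab_frame(name): name is "scene" or "top" or "wrist"; returns a dict with "color" (420x560x3 uint8, red, green, blue), "intrinsics" (3x3 intrinsics, pixels), "eye" and "orientation" of the camera in the world; the wrist camera has in their place "mount" (4x4, takes a point from camera to tool coordinates, whose origin is the TCP and whose axes are the flange's). Camera axes: x right, y up, looking along -z (the intrinsics and any distortion apply to the point x, -y, -z); pixel columns grow to the right and rows downward; lengths in m; the calibration is good to about 2 mm. A picture is of the moment at which its call begins: read the wrist's pose just before it. There is no depth.
- hand_in(): hands the job in, once; it reports no verdict.
Trained networks look in the newest picture that a camera, given by its name, has taken for a name from the list of things; names that differ only in an ending like _2 or _b are one class to them, and where a whole thing is asked for, a point or a joint stands for the part that bears it (a point fixed in the world has none). Each returns a list of dicts, best first, with "score" (0 to 1); they miss things now and then, are a little off and sometimes report something else, mostly with a low value. They report only what shows in the picture. A call takes as long as a camera call.
- trace(query, camera): "pixels" (420x560 bool, what is visible of it) and "bbox" ([left, top, width, height] in pixels, round what is visible of it).
The state is a dict: "clock": time; "joint_pos": joint angles; "dq": joint speeds; "joint_efforts": joint torques, N m; "tcp_pos": TCP position; "tool_rot": TCP orientation; "contact_force": force on the tool from outside, world axes, zero at the start; "wrist_torque": the same for the moment, N m; "width": opening from 0.0 (shut) to 1.0 (fully open).
Only numpy, scipy, OpenCV 4.12 (cv2) and the standard library are available. Lean on these libraries where they do the work, as an engineer would, in place of code of your own. Each camera call takes 0.05 s, during which the arm holds its last target.

### The job

Clamp the gearbox shaft in the bench clamp: slide the jaw bar up by its knob until it rolls the shaft against the fixed jaw and nips it there. Then lay the loose thumb wedge in its slot between the fence and the bar's ramp, thin end first and flat on the base plate, let go of it, and push it along by its heel until it jams the bar fast and stays jammed when you take your hand away. Leave the other things on the bench where they are.

Things in the scene. Friction and masses are not known exactly. Their poses are not given: they have to be found in the camera images.
- clamp: Shaft clamp, fixed: steel base plate 300 x 240, 14 thick (mm; plate x -160..140, y -120..120). Origin on the bench under the jaws' middle line; x is the way the bar slides, from the wedge slot to the fixed jaw (aluminium face at x 85, 110 wide, top 78); z up. Guides beside the bar: x -62..-5, |y| 33..65, top 52.
- fence_end (a point): End of the fence, a steel block at the slot's robot-side (clamp x -150..-125, y -65..75, top 46 mm). Point: clamp x -125, y 75, 29 mm above the bench, on its straight face, along which the wedge slides; axes as the clamp's. The slot lies between this face and the jaw bar's slanting tail.
- jaw_bar (a joint): Sliding jaw bar, 80 mm wide, top 46 above the bench, its moving jaw 110 wide, top 77, faced on rubber (1 mm per 6 N). Value: metres slid along clamp +x; 0 fully back, starts at 0 to 0.008, about 0.027 with the shaft nipped. Friction 2 N, no spring. Its tail (clamp y -40..40) is the ramp, sloping 0.15: the slot widens towards clamp +y. With the bar back the slot is too narrow for the wedge.
- bar_knob (a point): Centre of the black upright knob on the jaw bar, 32 mm across, 38 tall (54 to 92 above the bench, the point at 73); moves with the bar. Axes as the clamp's. The moving jaw's back stands 41 mm in front of it.
- slot_home (a point): Fixed point in the slot (clamp x -102.5, y 10, 29 mm above the bench; clamp's axes). With the shaft nipped the wedge just fills the slot with wedge_center here, touching the fence; jammed, it is 7 to 15 mm farther to clamp -y. Lay it 40 to 45 mm short (towards +y), 3 mm off the fence: it has 6 mm play in all, and its heel is past the fence's end, with room for fingers.
- wedge_center (a point): Loose aluminium thumb wedge, 130 mm long, about 0.3 kg, balance at x 18. Point at its centre, 15 above its underside; x from the thin end (x -65) to the heel, z up. Body 30 high, straight side y 22.5, other side slanting from y -7.5 to -22.5 at x 35; heel block x 35..65, 45 wide, 42 high. In the slot its x points to clamp +y, straight side on the fence. Lies left or right of the clamp.
- wedge_heel (a point): Middle of the wedge's heel end (grooved thumb face, 45 wide, 42 high), 15 mm above its underside, 65 mm from wedge_center; same axes. Pushed along wedge -x it first slides easily, then tightens over the last 10 mm or so; a firm 15 to 20 N jams it well.
- shaft_center (a point): Gearbox shaft, 220 mm long, 0.95 kg, lying along its y (clamp y) on two rest strips 30 mm above the bench; journal 40 across, a 70 mm gear near its +y end, outside the jaws. Point on its axis, 50 above the bench. Loose, it rolls; against the fixed jaw it is at clamp x 65.
- block_center (a point): Bystander: aluminium packing block, 130 x 45 x 30 mm, as long as the wedge but not tapered, without raised heel; point at its centre, x along its length. It lies on the other side of the clamp from the wedge.
- gear_center (a point): Bystander: loose gear lying flat, 91 mm across, 30 mm high. Point at its centre.
- bearing_center (a point): Bystander: bearing lying flat, 76 mm across, 18 mm high. Point at its centre.
- wrench_grip (a point): Bystander: flat wrench, 200 mm long, 8 mm high. Point on its handle.
- mallet_grip (a point): Bystander: rubber mallet, 260 mm long, 26 mm high. Point on its handle.

How it is judged:
By the outcome, as a careful person would: the job done as asked, in the order asked, and still so for the second after the job is handed in, with the robot touching nothing.
It also fails if it takes over 58 s, if anything falls off the work surface, if the arm or the gripper's body presses on something with over 40 N, if the wrist force passes 120 N, or if a joint passes its speed limit or range.

## Working session

There is one attempt and no reset: what is moved stays moved. The work goes in short steps, Python scripts to look and compute and a shell command to move; the robot and the scene stay as the last step left them, time stands still between calls to the robot, and variables do not carry over. Pictures are saved under pics/ and viewed, and the job is handed in when it is done.

```bash
ls; mkdir -p pics
python3 - <<'E'
from cell import *
import cv2
o=get_obs(); print(o)
for n in ["scene","top","wrist"]:
    f=grab_frame(n); cv2.imwrite(f"pics/{n}0.png",f["color"][:,:,::-1])
    print(n,{k:v for k,v in f.items() if k!="color"})
E
```

```text
pics
{'clock': 0.0, 'joint_pos': array([71.62502357, 18.43773304, -4.01422559, 83.17593415,  1.29433525,
       78.53982479, -3.26134522]), 'dq': array([-0.08855665,  0.03025876,  0.03962329, -0.03354973,  0.1082558 ,
       -0.00803082, -0.00411742]), 'joint_efforts': array([ 2.76633282e-04, -4.93573630e+01, -3.81722935e-01, -3.14342844e+01,
        1.29383206e-02,  1.12230505e-02, -1.72254539e-05]), 'tcp_pos': array([ 0.21331994, -0.61335635,  0.19462937]), 'tool_rot': array([[ 9.44479424e-01,  3.28569795e-01, -7.12442616e-04],
       [ 3.28570553e-01, -9.44477802e-01,  1.75329248e-03],
       [-9.68072855e-05, -1.89003634e-03, -9.99998209e-01]]), 'contact_force': array([-0.25183667, -0.83874362, -1.32052102]), 'wrist_torque': array([-0.0407356 , -0.01748583, -0.03372226]), 'width': 0.9987056262518565}
scene {'intrinsics': array([[384.68684717,   0.        , 284.70630653],
       [  0.        , 384.68684717, 216.08548301],
       [  0.        ,   0.        ,   1.        ]]), 'eye': array([1.18682316, 0.81007582, 0.84338983]), 'orientation': array([[-0.7484004 , -0.41350976,  0.5185
[... 318 characters left out ...]
.27670252]), 'orientation': array([[ 0.02876902,  0.98194521, -0.1869651 ],
       [-0.99930148,  0.03271637,  0.01806091],
       [ 0.02385165,  0.1863149 ,  0.98220052]])}
wrist {'intrinsics': array([[376.88521436,   0.        , 278.93372324],
       [  0.        , 376.88521436, 204.03222612],
       [  0.        ,   0.        ,   1.        ]]), 'mount': array([[ 1.08292262e-04,  9.63325342e-01,  2.68336121e-01,
         6.70562175e-02],
       [ 9.99998993e-01, -4.84074396e-04,  1.33425563e-03,
         6.08041877e-04],
       [ 1.41521691e-03,  2.68335706e-01, -9.63324424e-01,
        -1.77715998e-01],
       [ 0.00000000e+00,  0.00000000e+00,  0.00000000e+00,
         1.00000000e+00]])}
```

View pics/scene0.png

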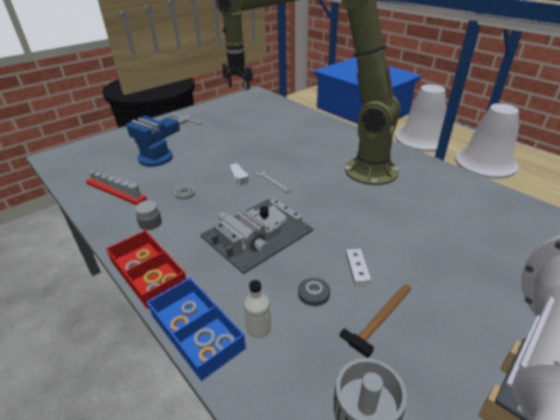

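View pics/top0.png

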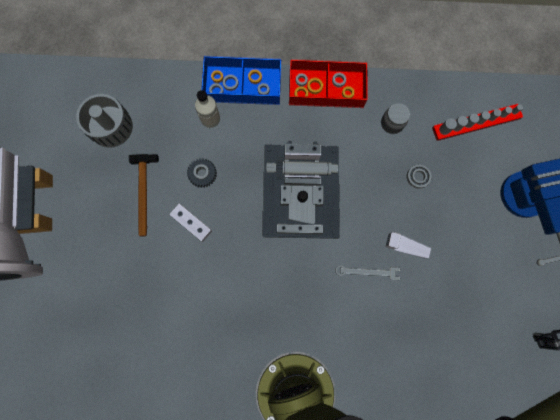

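View pics/wrist0.png

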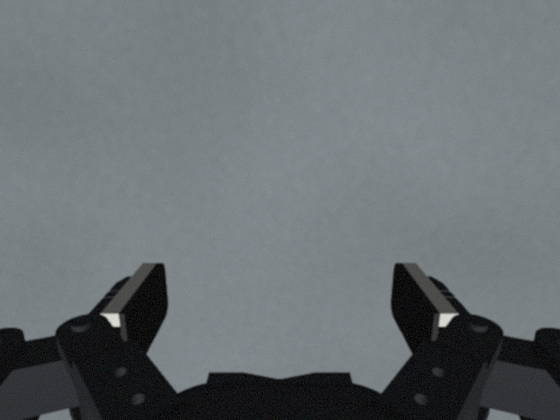

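```bash
cat > h.py <<'E'
import numpy as np, cv2
from cell import *
def campose(f,obs=None):
    if "mount" in f:
        T=np.eye(4); T[:3,:3]=obs["tool_rot"]; T[:3,3]=obs["tcp_pos"]
        T=T@f["mount"]; return T[:3,:3],T[:3,3]
    return f["orientation"],f["eye"]
def px2w(f,u,v,z,obs=None):
    R,e=campose(f,obs); K=f["intrinsics"]
    d=np.array([(u-K[0,2])/K[0,0],-(v-K[1,2])/K[1,1],-1.]); d=R@d
    return e+d*(z-e[2])/d[2]
def w2px(f,p,obs=None):
    R,e=campose(f,obs); K=f["intrinsics"]; c=R.T@(np.asarray(p)-e)
    return np.array([K[0,2]+K[0,0]*c[0]/-c[2],K[1,2]-K[1,1]*c[1]/-c[2]])
E
python3 - <<'E'
from h import *
f=grab_frame("top"); im=f["color"][:,:,::-1]
cv2.imwrite("pics/topclamp.png",cv2.resize(im[130:290,220:440],None,fx=3.6,fy=3.6,interpolation=cv2.INTER_CUBIC))
cs={}
for q in ["clamp","wedge_center","block_center","jaw_bar","bar_knob","shaft_center","fence_end","gear_center","bearing_center","wrench_grip","mallet_grip"]:
    r=trace(q,"top")
    for x in r[:2]:
        m=x["pixels"].astype(np.uint8)
        if m.sum()==0: continue
        v,u=np.nonzero(m); rc=cv2.minAreaRect(np.stack([u,v],1).astype(np.float32))
        print(q,round(x["score"],2),x["bbox"],"mean",u.mean().round(1),v.mean().round(1),"rect",np.round(rc[0],1),np.round(rc[1],1),round(rc[2],1),"w(z=.015)",px2w(f,u.mean(),v.mean(),.015).round(3))
E
```

```text
clamp 0.59 [387.5, 230.6, 45.4, 28.2] mean 405.7 245.2 rect [407.9 244.7] [45.4 16.8] 15.3 w(z=.015) [ 0.441 -0.329  0.015]
clamp 0.57 [262.9, 144.1, 77.6, 96.5] mean 301.0 194.6 rect [300.5 189.5] [77. 97.] -0.0 w(z=.015) [ 0.59  -0.002  0.015]
wedge_center 0.94 [388.9, 232.4, 43.4, 26.3] mean 406.8 245.6 rect [408.2 245.5] [44.3 16.1] 18.4 w(z=.015) [ 0.44  -0.333  0.015]
block_center 0.89 [171.9, 200.4, 39.0, 43.2] mean 190.4 222.4 rect [190.3 222.5] [43.3 15.2] 40.8 w(z=.015) [0.49  0.338 0.015]
jaw_bar 0.61 [285.9, 177.7, 34.7, 45.3] mean 301.8 197.1 rect [302.  199.5] [47. 36.] 90.0 w(z=.015) [ 0.582 -0.005  0.015]
bar_knob 0.81 [284.0, 174.1, 36.7, 48.5] mean 301.7 197.6 rect [302.  199.5] [47. 36.] 90.0 w(z=.015) [ 0.581 -0.004  0.015]
shaft_center 0.88 [265.0, 157.4, 72.8, 21.3] mean 300.2 167.8 rect [301.5 167.5] [21. 71.] 90.0 w(z=.015) [0.678 0.003 0.015]
fence_end 0.78 [256.6, 142.3, 81.5, 97.1] mean 300.9 194.8 rect [301.5 190. ] [77.2 95.4] 1.4 w(z=.015) [ 0.59  -0.002  0.015]
gear_center 0.79 [183.3, 159.8, 32.3, 29.9] mean 200.9 172.7 rect [201.3 172.8] [28.3 29. ] 45.0 w(z=.015) [0.651 0.316 0.015]
bearing_center 0.64 [406.4, 162.8, 23.6, 25.5] mean 418.4 175.7 rect [418.3 175.8] [21.2 23.3] 45.0 w(z=.015) [ 0.665 -0.376  0.015]
wrench_grip 0.89 [332.8, 264.2, 68.5, 13.2] mean 367.6 271.7 rect [366.9 272.5] [64. 12.] 1.1 w(z=.015) [ 0.356 -0.21   0.015]
wrench_grip 0.6 [260.7, 142.3, 78.7, 98.3] mean 300.7 194.8 rect [300. 190.] [96. 78.] 90.0 w(z=.015) [ 0.59  -0.001  0.015]
mallet_grip 0.71 [407.8, 163.5, 23.4, 26.7] mean 418.4 176.3 rect [418.5 176.5] [23. 23.] 90.0 w(z=.015) [ 0.663 -0.376  0.015]
mallet_grip 0.65 [131.7, 156.5, 23.6, 81.5] mean 142.4 188.2 rect [143.5 195. ] [82. 29.] 90.0 w(z=.015) [0.594 0.495 0.015]
```

View pics/topclamp.png

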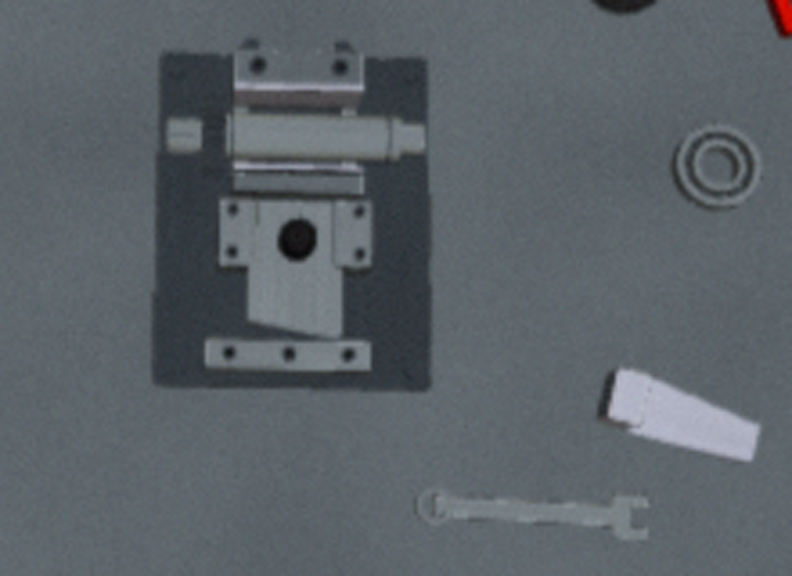

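```bash
cat >> h.py <<'E'
def go(x,y,z,yaw=0.0,o=None):
    """print normalised row to world target; yaw= angle of tool x from world x, tool down"""
    from scipy.spatial.transform import Rotation as Ro
    o=o or get_obs(); R=o["tool_rot"]
    d=R.T@(np.array([x,y,z])-o["tcp_pos"])
    a=np.deg2rad(yaw); c,s=np.cos(a),np.sin(a)
    T=np.array([[c,s,0],[s,-c,0],[0,0,-1.]])
    w=Ro.from_matrix(R.T@T).as_rotvec(degrees=True)/90
    print("d",(d/.75).round(4),"w",w.round(4),"rows",np.linalg.norm(d)/.0417, "tcp",o["tcp_pos"].round(4),"F",o["contact_force"].round(1),"w",round(o["width"],3),"t",round(o["clock"],2))
E
python3 -m creep '[{"dx":0.448,"dy":-0.244,"dz":-0.18,"wz":0.213},{"dx":0.448,"dy":-0.244,"dz":-0.18,"wz":0.213},{"dx":0.448,"dy":-0.244,"dz":-0.18,"wz":0.213},{"dx":0.448,"dy":-0.244,"dz":-0.18,"wz":0.213},{"dx":0.448,"dy":-0.244,"dz":-0.18,"wz":0.213}]'
python3 -c "
from h import *
go(.47,-.33,.33)"
```

```text
d [ 0.4474 -0.2452 -0.179 ] w [1.000e-04 0.000e+00 2.131e-01] rows 9.723742796549123 tcp [ 0.2135 -0.614   0.1958] F [-0.4 -0.2 -0.4] w 1.003 t 0.75schema error: expected keys dx, dy, dz, wx, wy, wz
```

```bash
python3 -m creep '[{"dx":0.448,"dy":-0.244,"dz":-0.18,"wx":0,"wy":0,"wz":0.213},{"dx":0.448,"dy":-0.244,"dz":-0.18,"wx":0,"wy":0,"wz":0.213},{"dx":0.448,"dy":-0.244,"dz":-0.18,"wx":0,"wy":0,"wz":0.213},{"dx":0.448,"dy":-0.244,"dz":-0.18,"wx":0,"wy":0,"wz":0.213},{"dx":0.448,"dy":-0.244,"dz":-0.18,"wx":0,"wy":0,"wz":0.213}]'
python3 -c "
from h import *
go(.47,-.33,.33)"
```

```text
clock: 1.17
tcp_pos: [0.3466, -0.467, 0.2659]
tool_rot: [[1.0, -0.0, 0.0], [-0.0, -1.0, -0.001], [0.0, 0.001, -1.0]]
contact_force: [0.5, -1.0, -0.4]
width: 1.004
d [ 0.1645 -0.1826 -0.0855] w [ 0.0004 -0.0001 -0.0002] rows 4.680307776383513 tcp [ 0.3466 -0.467   0.2659] F [ 0.5 -1.  -0.4] w 1.004 t 1.17
```

```bash
python3 -m creep '[{"dx":0.165,"dy":-0.183,"dz":-0.085,"wx":0,"wy":0,"wz":0},{"dx":0.165,"dy":-0.183,"dz":-0.085,"wx":0,"wy":0,"wz":0},{"dx":0.165,"dy":-0.183,"dz":-0.085,"wx":0,"wy":0,"wz":0},{"dx":0.165,"dy":-0.183,"dz":-0.085,"wx":0,"wy":0,"wz":0},{"dx":0.165,"dy":-0.183,"dz":-0.085,"wx":0,"wy":0,"wz":0}]'
python3 - <<'E'
from h import *
import pickle
o=get_obs(); f=grab_frame("wrist"); pickle.dump((o,f),open("w1.pkl","wb"))
cv2.imwrite("pics/w1.png",f["color"][:,:,::-1])
go(.57,0,.33)
r=trace("wedge_center","wrist"); print(r[0]["score"],r[0]["bbox"])
m=r[0]["pixels"].astype(np.uint8); np.save("wm1.npy",m)
E
```

```text
clock: 1.58
tcp_pos: [0.4724, -0.3272, 0.3307]
tool_rot: [[1.0, 0.005, 0.003], [0.005, -1.0, -0.0], [0.003, 0.0, -1.0]]
contact_force: [0.2, 0.4, 0.5]
width: 0.998
d [ 0.1295 -0.4282  0.0046] w [-0.0009 -0.0047  0.008 ] rows 8.046238410949474 tcp [ 0.4769 -0.3223  0.3323] F [3.7 4.8 2.1] w 1.0 t 1.63
0.59 [234.9, 147.4, 103.3, 64.6]
```

View pics/w1.png

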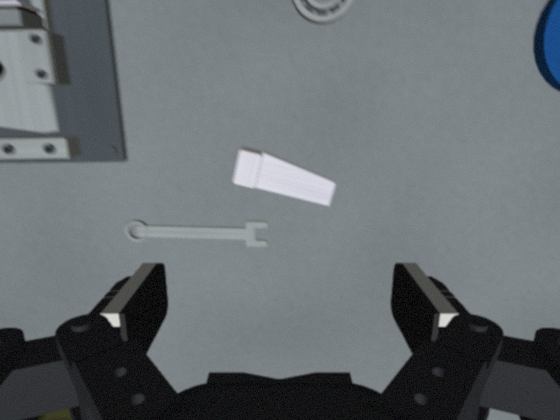

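```bash
python3 -m creep '[{"dx":0.13,"dy":-0.428,"dz":0,"wx":0,"wy":0,"wz":0},{"dx":0.13,"dy":-0.428,"dz":0,"wx":0,"wy":0,"wz":0},{"dx":0.13,"dy":-0.428,"dz":0,"wx":0,"wy":0,"wz":0},{"dx":0.13,"dy":-0.428,"dz":0,"wx":0,"wy":0,"wz":0},{"dx":0.13,"dy":-0.428,"dz":0,"wx":0,"wy":0,"wz":0}]'
python3 -c "
from h import *
go(.58,0,.31)"
```

```text
clock: 2.1
tcp_pos: [0.5297, -0.1309, 0.3288]
tool_rot: [[1.0, -0.001, 0.0], [-0.001, -1.0, -0.001], [0.0, 0.001, -1.0]]
contact_force: [1.4, 0.5, -0.2]
width: 0.997
d [ 0.0668 -0.1746  0.0249] w [ 0.0005 -0.0001 -0.0008] rows 3.3917881570239716 tcp [ 0.5297 -0.1309  0.3288] F [ 1.4  0.5 -0.2] w 0.997 t 2.1
```

```bash
python3 -m creep '[{"dx":0.067,"dy":-0.175,"dz":0.025,"wx":0,"wy":0,"wz":0},{"dx":0.067,"dy":-0.175,"dz":0.025,"wx":0,"wy":0,"wz":0},{"dx":0.067,"dy":-0.175,"dz":0.025,"wx":0,"wy":0,"wz":0},{"dx":0.067,"dy":-0.175,"dz":0.025,"wx":0,"wy":0,"wz":0},{"dx":0.067,"dy":-0.175,"dz":0.025,"wx":0,"wy":0,"wz":0}]'
python3 - <<'E'
from h import *
import pickle
f=grab_frame("top")
o=get_obs(); f=grab_frame("wrist"); pickle.dump((o,f),open("w2.pkl","wb"))
cv2.imwrite("pics/w2.png",cv2.resize(f["color"][:,:,::-1],(800,600),interpolation=cv2.INTER_CUBIC))
print(o["tcp_pos"],o["dq"])
for q in ["clamp","bar_knob","shaft_center"]:
  for r in trace(q,"wrist")[:2]: print(q,r["score"],r["bbox"])
E
```

```text
clock: 2.52
tcp_pos: [0.5802, 0.0054, 0.3089]
tool_rot: [[1.0, 0.009, -0.001], [0.009, -1.0, 0.003], [-0.001, -0.003, -1.0]]
contact_force: [-0.5, -0.6, 0.6]
width: 1.001
[0.57999165 0.00165224 0.30931648] [ 2.39541385 -0.92487081  3.18527858 -0.10450256  1.2040969   0.67379134
  0.67370271]
clamp 0.97 [173.2, 0.0, 213.0, 250.0]
bar_knob 0.65 [230.2, 110.8, 103.6, 116.3]
shaft_center 0.87 [177.3, 47.7, 206.6, 70.4]
```

View pics/w2.png

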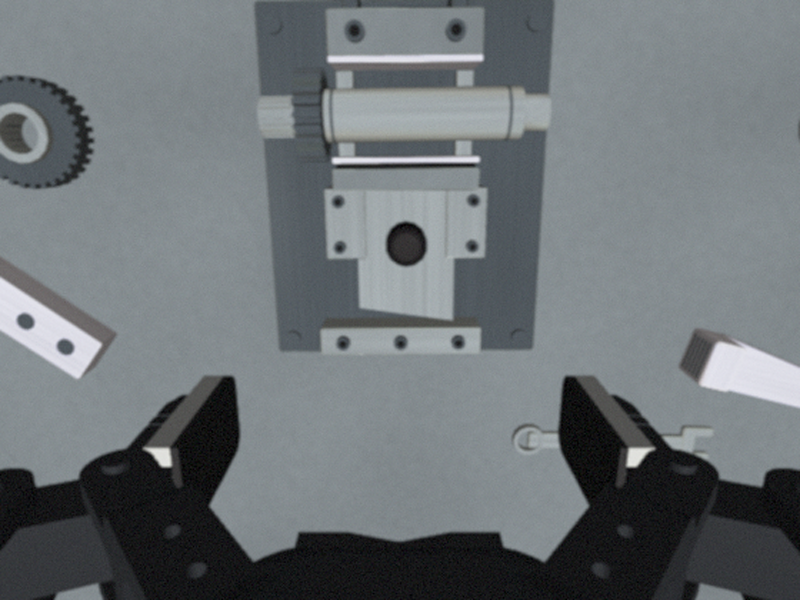

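```bash
cat > fit.py <<'E'
from h import *
import pickle
from scipy.optimize import least_squares
def fit(pts,o,f,ext=None):
    def P(p,c):
        a=p[2]; x,y,z=c; return np.array([p[0]+np.cos(a)*x-np.sin(a)*y,p[1]+np.sin(a)*x+np.cos(a)*y,z])
    def res(p): return np.concatenate([(w2px(f,P(p,c),o)-np.array(uv)*.7) for c,uv in pts])
    s=least_squares(res,[.59,0,0]); return s.x,s.fun.reshape(-1,2)
E
python3 - <<'E'
from fit import *
o,f=pickle.load(open("w2.pkl","rb"))
pts=[((-.16,.12,.014),(279,351)),((-.16,-.12,.014),(533,349)),
((-.15,.075,.046),(321,354)),((-.15,-.065,.046),(482,353)),
((-.125,.075,.046),(322,328)),((-.125,-.065,.046),(480,327)),
((-.062,.065,.052),(328,258)),((-.062,-.065,.052),(486,258)),((-.005,.065,.052),(325,189)),((-.005,-.065,.052),(487,188))]
x,r=fit(pts,o,f); print(x,np.rad2deg(x[2])); print(r.round(1))
# knob top & bar
print("knobtop",px2w(f,406*.7,243*.7,.092,o), "shaft",px2w(f,424*.7,113*.7,.07,o))
print("jaw back edge",px2w(f,406*.7,188*.7,.052,o))
E
python3 -c "
import cv2;im=cv2.imread('pics/w2.png');cv2.imwrite('pics/w2c.png',cv2.resize(im[0:370,230:580],None,fx=1.6,fy=1.6,interpolation=cv2.INTER_CUBIC))"
```

```text
[ 0.61662352 -0.00457989  0.01195392] 0.684909047994455
[[-0.   0.6]
 [ 0.6  1. ]
 [ 0.4  0.5]
 [-0.9  0.6]
 [-1.3 -0.1]
 [ 1.2 -0. ]
 [-0.2  0.1]
 [-0.4 -0.6]
 [-0.2 -0.7]
 [ 0.7 -0.8]]
knobtop [ 0.57424867 -0.00422173  0.092     ] shaft [ 0.66713445 -0.01692492  0.07      ]
jaw back edge [ 0.61118233 -0.00437581  0.052     ]
```

View pics/w2c.png

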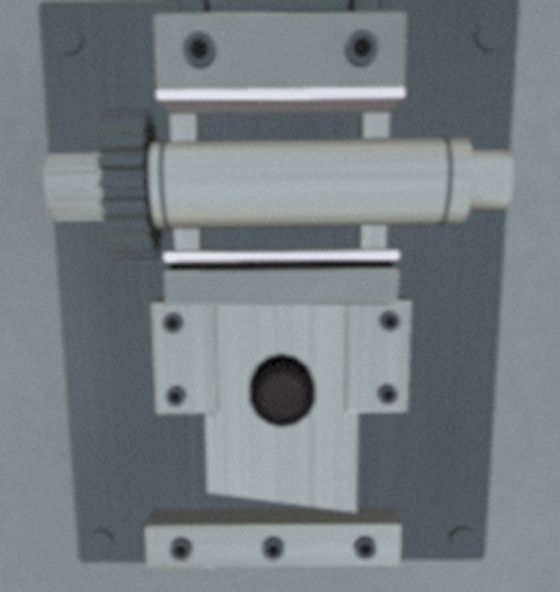

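```bash
python3 -c "
from h import *
go(.574,-.0042,.064,0.7)"
```

```text
d [-0.008   0.0011  0.3281] w [ 0.0007 -0.     -0.0099] rows 5.903634711405538 tcp [ 0.58   -0.0031  0.3101] F [-0.3 -0.   0.4] w 0.995 t 2.77
```

```bash
python3 -m creep '[{"dx":-0.008,"dy":0.001,"dz":0.05,"wx":0,"wy":0,"wz":-0.01},{"dx":-0.008,"dy":0.001,"dz":0.15,"wx":0,"wy":0,"wz":-0.01},{"dx":-0.008,"dy":0.001,"dz":0.2,"wx":0,"wy":0,"wz":-0.01},{"dx":-0.008,"dy":0.001,"dz":0.24,"wx":0,"wy":0,"wz":-0.01},{"dx":-0.008,"dy":0.001,"dz":0.26,"wx":0,"wy":0,"wz":-0.01}]'
python3 -c "
from h import *
go(.574,-.0042,.064,0.7)"
```

```text
clock: 3.18
tcp_pos: [0.5725, -0.0039, 0.1122]
tool_rot: [[1.0, 0.013, -0.002], [0.013, -1.0, -0.001], [-0.002, 0.001, -1.0]]
contact_force: [-0.3, -0.3, -1.1]
width: 1.0
d [0.0021 0.0004 0.0643] w [0.0007 0.0012 0.0002] rows 1.1566441207485012 tcp [ 0.5725 -0.0039  0.1122] F [-0.3 -0.3 -1.1] w 1.0 t 3.18
```

```bash
python3 -m creep '[{"dx":0.001,"dy":0,"dz":0.04,"wx":0,"wy":0,"wz":0},{"dx":0.001,"dy":0,"dz":0.065,"wx":0,"wy":0,"wz":0},{"dx":0.001,"dy":0,"dz":0.065,"wx":0,"wy":0,"wz":0}]'
python3 -c "
from h import *
go(.574,-.0042,.062,0.7)
f=grab_frame('wrist');cv2.imwrite('pics/w3.png',f['color'][:,:,::-1])"
```

```text
clock: 3.43
tcp_pos: [0.571, -0.0037, 0.0617]
tool_rot: [[1.0, 0.013, -0.008], [0.013, -1.0, -0.0], [-0.008, 0.0, -1.0]]
contact_force: [-0.8, -0.8, -0.0]
width: 0.998
d [ 0.004   0.0007 -0.0004] w [0.0001 0.0053 0.0005] rows 0.07366329438018814 tcp [ 0.571  -0.0037  0.0617] F [-0.8 -0.8 -0. ] w 0.998 t 3.43
```

View pics/w3.png

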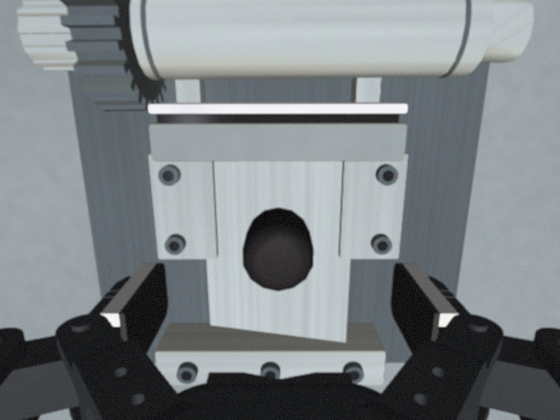

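```bash
python3 -c "
from h import *
o=get_obs();f=grab_frame('wrist')
for z in(.054,.073,.092):
  print(w2px(f,[.574,-.0042,z],o), w2px(f,o['tcp_pos']*[1,1,0]+[0,0,z],o))
R,T=o['tool_rot'],o['tcp_pos']
for y in(-.0425,.0425):
  for x in (-.011,.011):
    for z in (-.013,-.03): print(x,y,z,w2px(f,T+R@[x,y,z],o))
print(o['clock'])
"
```

```text
[279.51967569 229.04026835] [277.80828645 230.87083787]
[279.54680738 242.3786323 ] [277.66259765 244.37333506]
[279.58004312 258.71783603] [277.48418858 260.90836038]
-0.011 -0.0425 -0.013 [188.51770385 269.29637359]
-0.011 -0.0425 -0.03 [179.41187753 286.37774098]
0.011 -0.0425 -0.013 [185.44797715 225.57020793]
0.011 -0.0425 -0.03 [175.68098739 238.74544493]
-0.011 0.0425 -0.013 [366.79542855 269.39999667]
-0.011 0.0425 -0.03 [375.56413042 286.50084675]
0.011 0.0425 -0.013 [369.79070078 225.65548826]
0.011 0.0425 -0.03 [379.20051806 238.84687434]
3.4833
```

```bash
python3 -m creep '[{"dx":0.004,"dy":0,"dz":0.0,"wx":0,"wy":0,"wz":0},{"dx":0.004,"dy":0,"dz":0,"wx":0,"wy":0,"wz":0},{"dx":0.004,"dy":0,"dz":0,"wx":0,"wy":0,"wz":0}]' 0.5
python3 -c "
from h import *
go(.574,-.0042,.062,0.7)
f=grab_frame('wrist');cv2.imwrite('pics/w4.png',f['color'][:,:,::-1])"
```

```text
clock: 3.78
tcp_pos: [0.5794, -0.0015, 0.0682]
tool_rot: [[1.0, 0.016, 0.003], [0.016, -1.0, -0.0], [0.003, 0.0, -1.0]]
contact_force: [0.4, -0.1, -0.2]
width: 0.603
d [-0.0073  0.0035  0.0082] w [ 0.0003 -0.0021  0.0021] rows 0.20656952363515022 tcp [ 0.5794 -0.0015  0.0682] F [ 0.4 -0.1 -0.2] w 0.603 t 3.78
```

View pics/w4.png

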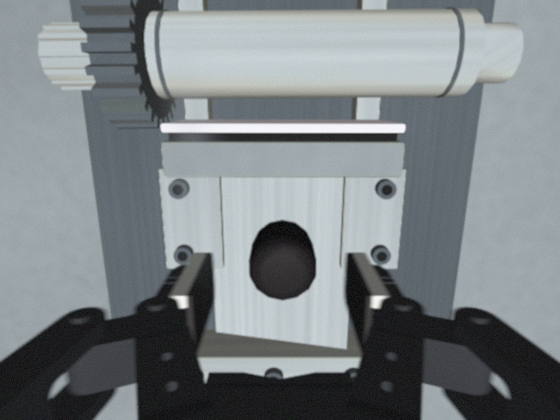

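```bash
python3 -m creep '[{"dx":-0.004,"dy":0.002,"dz":0.005,"wx":0,"wy":0,"wz":0},{"dx":-0.004,"dy":0.002,"dz":0.005,"wx":0,"wy":0,"wz":0},{"dx":-0.004,"dy":0.002,"dz":0.005,"wx":0,"wy":0,"wz":0},{"dx":-0.004,"dy":0.002,"dz":0.005,"wx":0,"wy":0,"wz":0},{"dx":-0.004,"dy":0.002,"dz":0.005,"wx":0,"wy":0,"wz":0}]' 0.0
python3 -c "
from h import *
go(.574,-.0042,.062,0.7)
f=grab_frame('wrist');cv2.imwrite('pics/w5.png',f['color'][:,:,::-1])
go(.574,-.0042,.062,0.7)"
```

```text
clock: 4.25
tcp_pos: [0.5748, -0.0028, 0.0625]
tool_rot: [[1.0, 0.016, 0.0], [0.016, -1.0, -0.0], [-0.0, 0.0, -1.0]]
contact_force: [-0.2, -0.1, 0.9]
width: -0.001
d [-0.0011  0.0019  0.0007] w [0.0001 0.     0.0024] rows 0.04106661074056884 tcp [ 0.5748 -0.0028  0.0625] F [-0.2 -0.1  0.9] w -0.001 t 4.25
d [-0.0012  0.0019  0.0007] w [ 0.     -0.      0.0024] rows 0.04221170361957219 tcp [ 0.5749 -0.0028  0.0625] F [ 0.4  0.8 -0.5] w -0.0 t 4.3
```

View pics/w5.png

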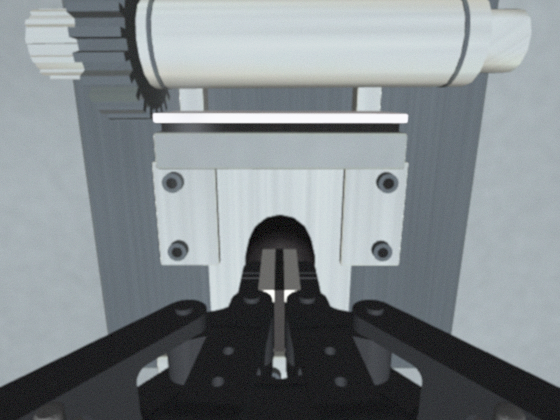

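Run:
```python
from fit import *
f=grab_frame("wrist") 
o=get_obs(); f=grab_frame("wrist"); pickle.dump((o,f),open("w5.pkl","wb"))
im=f["color"][:,:,::-1]
cv2.imwrite("pics/w5c.png",cv2.resize(im[80:330,140:420],None,fx=2.8,fy=2.4,interpolation=cv2.INTER_CUBIC))
print(o["tcp_pos"],o["clock"])
x=.6166;y=-.0046
for c in [(-.062,.065,.052),(-.062,-.065,.052),(-.005,.065,.052),(-.005,-.065,.052),(-.042,0,.092),(-.042,0,.054),(-.058,0,.092),(-.026,0,.092)]:
    print(c,w2px(f,[x+c[0]-.012*c[1],y+c[1]+.012*c[0],c[2]],o))
for z in (0,-.02,-.04,-.06):
  for xx in (-.011,.011): print(xx,z,w2px(f,o["tcp_pos"]+o["tool_rot"]@[xx,0,z],o))
```

```text
[ 0.57489451 -0.00278724  0.06253941] 4.35
(-0.062, 0.065, 0.052) [162.36589839 265.71070688]
(-0.062, -0.065, 0.052) [401.53119924 266.7221341 ]
(-0.005, 0.065, 0.052) [153.41096395 161.52241481]
(-0.005, -0.065, 0.052) [411.90080957 162.61882467]
(-0.042, 0, 0.092) [282.86221664 263.23188413]
(-0.042, 0, 0.054) [282.21373622 232.78799799]
(-0.058, 0, 0.092) [282.61066967 296.83967409]
(-0.026, 0, 0.092) [283.12756932 227.77958983]
-0.011 0 [277.75173856 258.23500995]
0.011 0 [277.71910091 217.0867193 ]
-0.011 -0.02 [277.57227368 275.98429239]
0.011 -0.02 [277.52952022 230.71862083]
-0.011 -0.04 [277.34781749 298.1832661 ]
0.011 -0.04 [277.29051082 247.90472043]
-0.011 -0.06 [277.05902656 326.74502003]
0.011 -0.06 [276.97984382 270.24339868]
```

View pics/w5c.png

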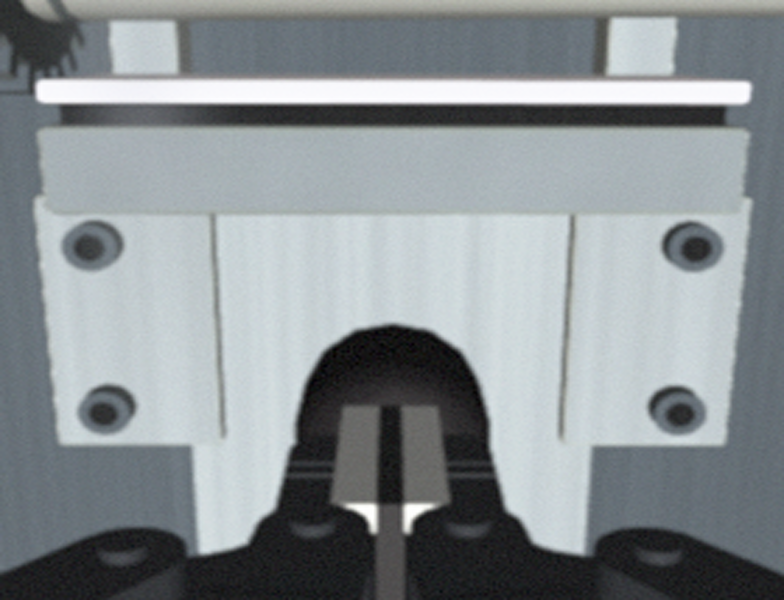

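Run:
```python
from h import *
f=grab_frame("scene"); im=f["color"][:,:,::-1]
o=get_obs()
print(w2px(f,o["tcp_pos"]),w2px(f,[.5748,-.0047,.092]),w2px(f,[.5748,-.0047,.054]),w2px(f,o["tcp_pos"]+[0,0,.04]))
cv2.imwrite("pics/s5.png",cv2.resize(im[130:280,180:340],None,fx=4.5,fy=4,interpolation=cv2.INTER_CUBIC))
f=grab_frame("top"); im=f["color"][:,:,::-1]
cv2.imwrite("pics/t5.png",cv2.resize(im[130:280,220:380],None,fx=4.5,fy=4,interpolation=cv2.INTER_CUBIC))
```

```text
[263.48083937 215.55919007] [262.72055877 208.18497965] [263.26905563 217.31282576] [262.90409459 205.85846793]
```

View pics/s5.png

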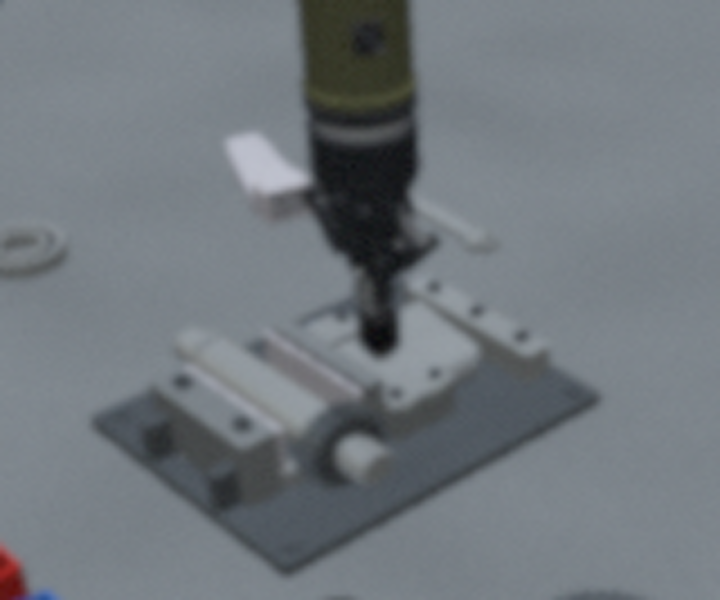

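```bash
python3 -m creep '[{"dx":0,"dy":0,"dz":0.003,"wx":0,"wy":0,"wz":0},{"dx":0,"dy":0,"dz":0.006,"wx":0,"wy":0,"wz":0},{"dx":0,"dy":0,"dz":0.009,"wx":0,"wy":0,"wz":0}]'
```

```text
clock: 4.75
tcp_pos: [0.5754, -0.0029, 0.0565]
tool_rot: [[1.0, 0.016, 0.001], [0.016, -1.0, -0.0], [0.001, 0.0, -1.0]]
contact_force: [-1.8, -0.5, 15.2]
width: 0.003
```

```bash
python3 -m creep '[{"dx":0,"dy":0.001,"dz":-0.02,"wx":0,"wy":0,"wz":0},{"dx":0,"dy":0.001,"dz":-0.02,"wx":0,"wy":0,"wz":0},{"dx":0,"dy":0.001,"dz":-0.02,"wx":0,"wy":0,"wz":0},{"dx":0,"dy":0.001,"dz":-0.02,"wx":0,"wy":0,"wz":0}]' 0.8
python3 -c "
from h import *
go(.575,-.005,.025,0.7)"
```

```text
clock: 5.08
tcp_pos: [0.5746, -0.0036, 0.0702]
tool_rot: [[1.0, 0.016, -0.0], [0.016, -1.0, -0.0], [-0.0, 0.0, -1.0]]
contact_force: [-0.1, 0.7, -1.2]
width: 0.566
d [0.0006 0.0018 0.0603] w [0.0001 0.0003 0.0023] rows 1.0844976933388701 tcp [ 0.5746 -0.0036  0.0702] F [-0.1  0.7 -1.2] w 0.566 t 5.08
```

```bash
python3 -m creep '[{"dx":0,"dy":0.002,"dz":0,"wx":0,"wy":0,"wz":0},{"dx":0,"dy":0.002,"dz":0,"wx":0,"wy":0,"wz":0},{"dx":0,"dy":0.002,"dz":0.03,"wx":0,"wy":0,"wz":0},{"dx":0,"dy":0.002,"dz":0.06,"wx":0,"wy":0,"wz":0},{"dx":0,"dy":0.002,"dz":0.06,"wx":0,"wy":0,"wz":0}]' 0.8
python3 -m creep '[{"dx":0,"dy":0,"dz":0,"wx":0,"wy":0,"wz":0},{"dx":0,"dy":0,"dz":0,"wx":0,"wy":0,"wz":0},{"dx":0,"dy":0,"dz":0,"wx":0,"wy":0,"wz":0},{"dx":0,"dy":0,"dz":0,"wx":0,"wy":0,"wz":0},{"dx":0,"dy":0,"dz":0,"wx":0,"wy":0,"wz":0}]' 0
python3 - <<'E'
from fit import *
go(.575,-.005,.025,0.7)
o=get_obs(); f=grab_frame("wrist"); pickle.dump((o,f),open("w6.pkl","wb"))
cv2.imwrite("pics/w6.png",f["color"][:,:,::-1])
E
```

```text
clock: 5.5
tcp_pos: [0.571, -0.0054, 0.0213]
tool_rot: [[1.0, 0.016, -0.008], [0.016, -1.0, 0.0], [-0.008, -0.001, -1.0]]
contact_force: [-1.4, 0.6, -1.1]
width: 0.801
clock: 5.92
tcp_pos: [0.5762, -0.0031, 0.0276]
tool_rot: [[1.0, 0.017, 0.003], [0.017, -1.0, 0.002], [0.003, -0.002, -1.0]]
contact_force: [-0.2, 3.6, 6.2]
width: 0.359
d [-0.0016  0.0026  0.0035] w [-0.0011 -0.0018  0.003 ] rows 0.0833271455671709 tcp [ 0.5762 -0.0031  0.0276] F [-0.2  3.6  6.2] w 0.359 t 5.92
```

View pics/w6.png

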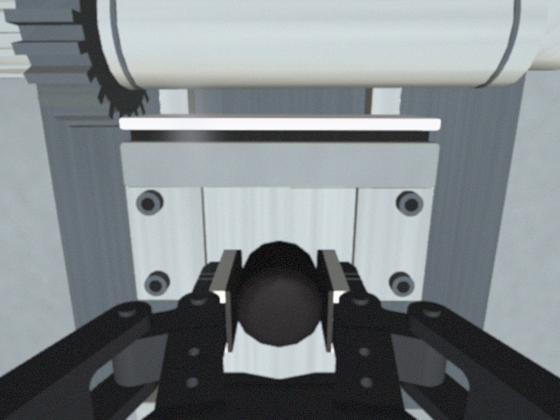

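```bash
python3 -m creep '[{"dx":0.003,"dy":0,"dz":0,"wx":0,"wy":0,"wz":0},{"dx":0.007,"dy":0,"dz":0,"wx":0,"wy":0,"wz":0},{"dx":0.011,"dy":0,"dz":0,"wx":0,"wy":0,"wz":0},{"dx":0.015,"dy":0,"dz":0,"wx":0,"wy":0,"wz":0},{"dx":0.019,"dy":0,"dz":0,"wx":0,"wy":0,"wz":0}]'
python3 - <<'E'
from fit import *
o=get_obs(); f=grab_frame("wrist")
cv2.imwrite("pics/w7.png",f["color"][:,:,::-1])
E
```

```text
clock: 6.38
tcp_pos: [0.5897, -0.0029, 0.0276]
tool_rot: [[1.0, 0.017, 0.001], [0.017, -1.0, 0.001], [0.001, -0.001, -1.0]]
contact_force: [-2.2, 5.0, 7.8]
width: 0.358
```

View pics/w7.png

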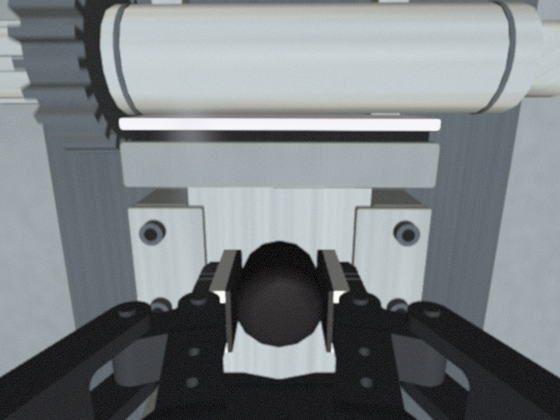

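```bash
python3 -m creep '[{"dx":0.003,"dy":0,"dz":0,"wx":0,"wy":0,"wz":0},{"dx":0.006,"dy":0,"dz":0,"wx":0,"wy":0,"wz":0},{"dx":0.008,"dy":0,"dz":0,"wx":0,"wy":0,"wz":0}]'; python3 -m creep '[{"dx":0.0025,"dy":0,"dz":0,"wx":0,"wy":0,"wz":0},{"dx":0.004,"dy":0,"dz":0,"wx":0,"wy":0,"wz":0}]'
```

```text
clock: 6.68
tcp_pos: [0.5961, -0.0028, 0.0276]
tool_rot: [[1.0, 0.017, 0.002], [0.017, -1.0, 0.002], [0.002, -0.002, -1.0]]
contact_force: [-3.6, 4.4, 6.5]
width: 0.356
clock: 6.85
tcp_pos: [0.5991, -0.0027, 0.0276]
tool_rot: [[1.0, 0.017, 0.002], [0.017, -1.0, 0.002], [0.002, -0.002, -1.0]]
contact_force: [-1.5, 3.9, 6.4]
width: 0.355
```

```bash
python3 -m creep '[{"dx":0.002,"dy":0,"dz":0,"wx":0,"wy":0,"wz":0},{"dx":0.003,"dy":0,"dz":0,"wx":0,"wy":0,"wz":0}]'; python3 -m creep '[{"dx":0.001,"dy":0,"dz":0,"wx":0,"wy":0,"wz":0},{"dx":0.002,"dy":0,"dz":0,"wx":0,"wy":0,"wz":0}]'
python3 - <<'E'
from fit import *
o=get_obs(); f=grab_frame("wrist"); pickle.dump((o,f),open("w8.pkl","wb"))
cv2.imwrite("pics/w8.png",f["color"][:,:,::-1])
E
```

```text
clock: 7.02
tcp_pos: [0.6006, -0.0027, 0.0276]
tool_rot: [[1.0, 0.017, 0.0], [0.017, -1.0, 0.001], [0.0, -0.001, -1.0]]
contact_force: [-4.9, 3.7, 9.2]
width: 0.357
clock: 7.18
tcp_pos: [0.6014, -0.0027, 0.0276]
tool_rot: [[1.0, 0.017, -0.001], [0.017, -1.0, 0.001], [-0.001, -0.001, -1.0]]
contact_force: [-6.0, 4.0, 9.8]
width: 0.357
```

View pics/w8.png

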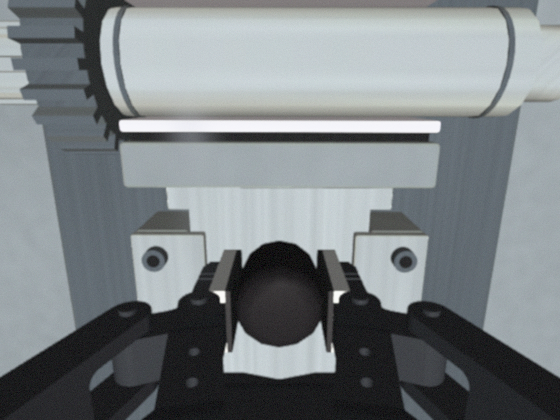

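```bash
python3 -m creep '[{"dx":0.0015,"dy":0,"dz":0,"wx":0,"wy":0,"wz":0},{"dx":0.003,"dy":0,"dz":0,"wx":0,"wy":0,"wz":0},{"dx":0.003,"dy":0,"dz":0,"wx":0,"wy":0,"wz":0}]'
```

```text
clock: 7.48
tcp_pos: [0.6022, -0.0027, 0.0276]
tool_rot: [[1.0, 0.017, -0.004], [0.017, -1.0, 0.001], [-0.004, -0.001, -1.0]]
contact_force: [-8.9, 4.2, 12.8]
width: 0.357
```

```bash
python3 -m creep '[{"dx":0.003,"dy":0,"dz":0,"wx":0,"wy":0,"wz":0},{"dx":0.005,"dy":0,"dz":0,"wx":0,"wy":0,"wz":0},{"dx":0.005,"dy":0,"dz":0,"wx":0,"wy":0,"wz":0}]'
python3 - <<'E'
from fit import *
o=get_obs(); f=grab_frame("wrist"); pickle.dump((o,f),open("w9.pkl","wb"))
cv2.imwrite("pics/w9.png",f["color"][:,:,::-1])
f=grab_frame("top"); im=f["color"][:,:,::-1]
cv2.imwrite("pics/t9.png",cv2.resize(im[130:280,220:380],None,fx=4.5,fy=4,interpolation=cv2.INTER_CUBIC))
E
```

```text
clock: 7.73
tcp_pos: [0.6033, -0.0027, 0.0275]
tool_rot: [[1.0, 0.017, -0.009], [0.017, -1.0, 0.0], [-0.009, -0.0, -1.0]]
contact_force: [-17.6, 3.6, 18.8]
width: 0.359
```

View pics/w9.png

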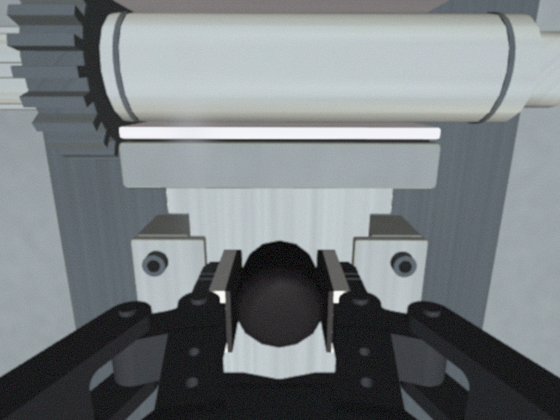

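View pics/t9.png

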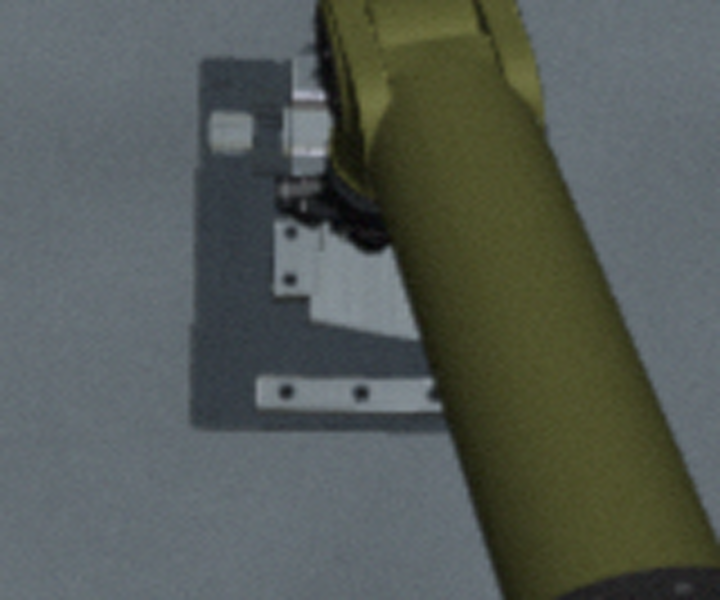

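```bash
python3 -m creep '[{"dx":-0.003,"dy":0,"dz":0,"wx":0,"wy":0,"wz":0},{"dx":-0.004,"dy":0,"dz":0,"wx":0,"wy":0,"wz":0}]';  python3 -m creep '[{"dx":0,"dy":0,"dz":0,"wx":0,"wy":0,"wz":0},{"dx":0,"dy":0,"dz":0,"wx":0,"wy":0,"wz":0},{"dx":0,"dy":0,"dz":-0.03,"wx":0,"wy":0,"wz":0},{"dx":0,"dy":0,"dz":-0.08,"wx":0,"wy":0,"wz":0},{"dx":0,"dy":0,"dz":-0.13,"wx":0,"wy":0,"wz":0}]' 0.9
python3 - <<'E'
from fit import *
go(.44+.03,-.333,.26,-15)
E
```

```text
clock: 8.0
tcp_pos: [0.6024, -0.0027, 0.0276]
tool_rot: [[1.0, 0.017, -0.004], [0.017, -1.0, 0.001], [-0.004, -0.001, -1.0]]
contact_force: [-9.2, 4.2, 12.8]
width: 0.357
clock: 8.42
tcp_pos: [0.6039, -0.0059, 0.1231]
tool_rot: [[1.0, 0.015, -0.003], [0.015, -1.0, -0.001], [-0.003, 0.001, -1.0]]
contact_force: [1.0, -0.6, -0.3]
width: 0.899
d [-0.1856  0.4335 -0.1817] w [0.0007 0.0017 0.1763] rows 9.090369694193154 tcp [ 0.6039 -0.0059  0.1231] F [ 1.  -0.6 -0.3] w 0.899 t 8.42
```

Run:
```python
from fit import *
o=get_obs(); print(o["joint_pos"].round(1))
go(.46,-.30,.25,78);go(.46,-.30,.25,-102)
```

```text
[ 23.4  18.1 -30.5  94.3   9.7  70.4 -98.3]
d [-0.1983  0.3893 -0.1684] w [-8.00e-04  1.80e-03 -8.57e-01] rows 8.421718947074508 tcp [ 0.6039 -0.0059  0.1231] F [ 1.  -0.6 -0.3] w 0.899 t 8.42
d [-0.1983  0.3893 -0.1684] w [1.900e-03 9.000e-04 1.143e+00] rows 8.421718947074508 tcp [ 0.6039 -0.0059  0.1231] F [ 1.  -0.6 -0.3] w 0.899 t 8.42
```

```bash
python3 -m creep '[{"dx":-0.21,"dy":0.36,"dz":-0.17,"wx":0,"wy":0,"wz":-0.857},{"dx":-0.21,"dy":0.36,"dz":-0.17,"wx":0,"wy":0,"wz":-0.857},{"dx":-0.21,"dy":0.36,"dz":-0.17,"wx":0,"wy":0,"wz":-0.857},{"dx":-0.21,"dy":0.36,"dz":-0.17,"wx":0,"wy":0,"wz":-0.857},{"dx":-0.21,"dy":0.36,"dz":-0.17,"wx":0,"wy":0,"wz":-0.857}]'
python3 - <<'E'
from fit import *
go(.44,-.28,.25,78)
E
```

```text
clock: 8.83
tcp_pos: [0.5193, -0.1588, 0.1951]
tool_rot: [[0.835, 0.55, 0.001], [0.55, -0.835, -0.002], [-0.0, 0.002, -1.0]]
contact_force: [0.2, -0.7, -0.1]
width: 0.903
d [-0.1772  0.077  -0.073 ] w [ 0.001   0.0007 -0.4961] rows 3.7152820972677536 tcp [ 0.5193 -0.1588  0.1951] F [ 0.2 -0.7 -0.1] w 0.903 t 8.83
```

```bash
python3 -m creep '[{"dx":-0.177,"dy":0.077,"dz":-0.073,"wx":0,"wy":0,"wz":-0.496},{"dx":-0.177,"dy":0.077,"dz":-0.073,"wx":0,"wy":0,"wz":-0.496},{"dx":-0.177,"dy":0.077,"dz":-0.073,"wx":0,"wy":0,"wz":-0.496},{"dx":-0.177,"dy":0.077,"dz":-0.073,"wx":0,"wy":0,"wz":-0.496},{"dx":-0.177,"dy":0.077,"dz":-0.073,"wx":0,"wy":0,"wz":-0.496}]'
python3 -m creep '[{"dx":0,"dy":0,"dz":0,"wx":0,"wy":0,"wz":-0.1},{"dx":0,"dy":0,"dz":0,"wx":0,"wy":0,"wz":-0.1},{"dx":0,"dy":0,"dz":0,"wx":0,"wy":0,"wz":-0.1}]'
python3 - <<'E'
from fit import *
go(.44,-.28,.25,78)
o=get_obs(); f=grab_frame("wrist"); pickle.dump((o,f),open("w10.pkl","wb"))
im=f["color"][:,:,::-1]
cv2.imwrite("pics/w10.png",cv2.resize(im,(800,600),interpolation=cv2.INTER_CUBIC))
r=trace("wedge_center","wrist"); print(r[0]["score"],r[0]["bbox"])
m=r[0]["pixels"].astype(np.uint8)
c,_=cv2.findContours(m,cv2.RETR_EXTERNAL,cv2.CHAIN_APPROX_SIMPLE); c=max(c,key=cv2.contourArea)
print(cv2.approxPolyDP(c,3,True)[:,0]*800/560)
E
```

```text
clock: 9.25
tcp_pos: [0.4368, -0.2855, 0.2515]
tool_rot: [[0.418, 0.908, 0.001], [0.908, -0.418, -0.007], [-0.006, 0.004, -1.0]]
contact_force: [0.5, -1.2, 0.4]
width: 0.9
clock: 9.5
tcp_pos: [0.4401, -0.2785, 0.2492]
tool_rot: [[0.267, 0.964, 0.0], [0.964, -0.267, -0.002], [-0.001, 0.001, -1.0]]
contact_force: [0.6, -0.0, 0.1]
width: 0.899
d [-0.002   0.0004 -0.001 ] w [ 0.0004  0.0009 -0.0389] rows 0.04112742055755516 tcp [ 0.4401 -0.2785  0.2492] F [ 0.6 -0.   0.1] w 0.899 t 9.5Traceback (most recent call last):
  File "<stdin>", line 6, in <module>
IndexError: list index out of range
```

View pics/w10.png

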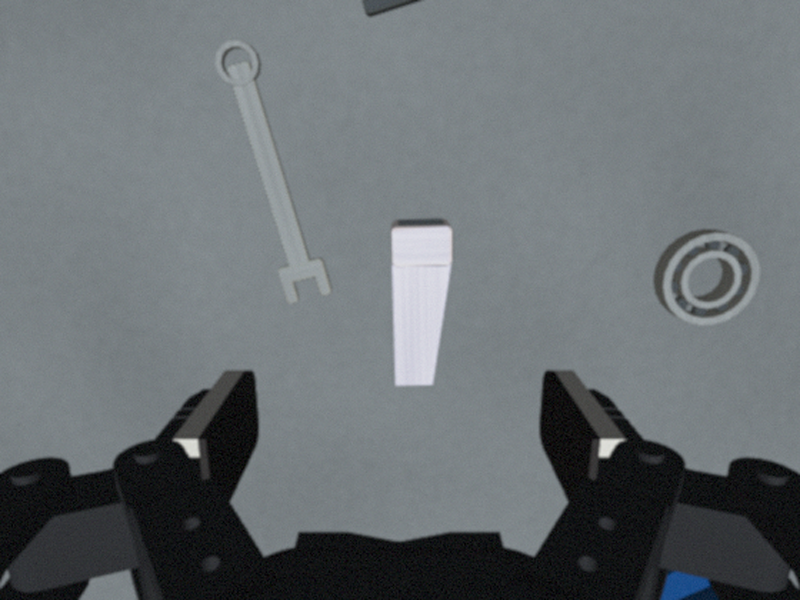

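Run:
```python
from fit import *
o,f=pickle.load(open("w10.pkl","rb"))
pts=[((.065,.0225,.042),(391.5,226)),((.065,-.0225,.042),(451.5,226)),((.035,.0225,.042),(391.5,263)),((.035,-.0225,.042),(450.5,263)),
((-.065,.0225,.03),(395,385.5)),((-.065,-.0075,.03),(434,385))]
def P(p,c):
    a=p[2]; x,y,z=c; return np.array([p[0]+np.cos(a)*x-np.sin(a)*y,p[1]+np.sin(a)*x+np.cos(a)*y,z])
def res(p): return np.concatenate([(w2px(f,P(p,c),o)-np.array(uv)*.7) for c,uv in pts])
s=least_squares(res,[.44,-.33,1.3]); x=s.x; print(x,np.rad2deg(x[2])); print(s.fun.reshape(-1,2).round(1))
h=P(x,(.050,0,0)); print("heel grip",h)
go(h[0],h[1],.25,np.rad2deg(x[2])); go(h[0],h[1],-.02,np.rad2deg(x[2]))
```

```text
[ 0.44219275 -0.33646804  1.32888013] 76.13922274852241
[[-1.2 -0.3]
 [ 0.7 -1.5]
 [-0.3  2.4]
 [ 1.4  1.2]
 [ 0.2 -0.8]
 [-0.9 -1.1]]
heel grip [ 0.45417092 -0.287924    0.        ]
d [-0.0082  0.0213 -0.0013] w [ 0.0001  0.0006 -0.0187] rows 0.41183340211656133 tcp [ 0.4404 -0.2777  0.249 ] F [ 1.1 -0.2 -0.1] w 0.903 t 9.6
d [-0.0079  0.0213  0.3587] w [ 0.0001  0.0006 -0.0187] rows 6.463522636534914 tcp [ 0.4404 -0.2777  0.249 ] F [ 1.1 -0.2 -0.1] w 0.903 t 9.6
```

Run:
```python
from fit import *
def P(p,c):
    a=p[2]; x,y,z=c; return np.array([p[0]+np.cos(a)*x-np.sin(a)*y,p[1]+np.sin(a)*x+np.cos(a)*y,z+p[3]])
def run(pts,o,f,x0):
    def res(p): return np.concatenate([(w2px(f,P(p,c),o)-np.array(uv)*.7) for c,uv in pts])
    s=least_squares(res,x0); print(s.x.round(4)); print(s.fun.reshape(-1,2).round(1).tolist())
o,f=pickle.load(open("w10.pkl","rb"))
run([((.065,.0225,.042),(391.5,226)),((.065,-.0225,.042),(451.5,226)),((.035,.0225,.042),(391.5,263)),((.035,-.0225,.042),(450.5,263)),
((-.065,.0225,.03),(395,385.5)),((-.065,-.0075,.03),(434,385))],o,f,[.44,-.33,1.3,0])
o,f=pickle.load(open("w2.pkl","rb"))
run([((-.16,.12,.014),(279,351)),((-.16,-.12,.014),(533,349)),
((-.15,.075,.046),(321,354)),((-.15,-.065,.046),(482,353)),
((-.125,.075,.046),(322,328)),((-.125,-.065,.046),(480,327)),
((-.062,.065,.052),(328,258)),((-.062,-.065,.052),(486,258)),((-.005,.065,.052),(325,189)),((-.005,-.065,.052),(487,188))],o,f,[.6,0,0,0])
o,f=pickle.load(open("w5.pkl","rb"))
k=.7;q=lambda u,v:((140+u/2.8)/k,(80+v/2.4)/k)
run([((-.062,.065,.052),q(60,443)),((-.062,-.065,.052),q(727,443)),((-.005,.065,.052),q(37,197)),((-.005,-.065,.052),q(750,199))],o,f,[.6,0,0,0])
```

```text
[ 4.4220e-01 -3.3640e-01  1.3289e+00  4.0000e-04]
[[-1.2, -0.3], [0.7, -1.6], [-0.3, 2.4], [1.5, 1.2], [0.2, -0.7], [-0.9, -1.0]]
[ 0.6158 -0.0046  0.012  -0.003 ]
[[0.5, 0.4], [0.1, 0.7], [0.7, 0.2], [-1.2, 0.2], [-0.9, -0.3], [0.8, -0.3], [0.2, 0.2], [-0.8, -0.5], [0.2, -0.2], [0.3, -0.3]]
[ 0.6162 -0.0036  0.015  -0.0023]
[[0.7, 0.3], [-1.0, 0.6], [-0.3, -0.2], [0.5, -0.7]]
```

```bash
python3 -m creep '[{"dx":-0.008,"dy":0.021,"dz":0.03,"wx":0,"wy":0,"wz":-0.019},{"dx":-0.008,"dy":0.021,"dz":0.08,"wx":0,"wy":0,"wz":-0.019},{"dx":-0.008,"dy":0.021,"dz":0.13,"wx":0,"wy":0,"wz":-0.019},{"dx":-0.008,"dy":0.021,"dz":0.18,"wx":0,"wy":0,"wz":-0.019},{"dx":-0.008,"dy":0.021,"dz":0.22,"wx":0,"wy":0,"wz":-0.019}]'
python3 -m creep '[{"dx":0,"dy":0,"dz":0.02,"wx":0,"wy":0,"wz":0},{"dx":0,"dy":0,"dz":0.03,"wx":0,"wy":0,"wz":0},{"dx":0,"dy":0,"dz":0.03,"wx":0,"wy":0,"wz":0},{"dx":0,"dy":0,"dz":0.03,"wx":0,"wy":0,"wz":0}]'
python3 - <<'E'
from fit import *
go(.45417,-.28792,-.03,76.14)
o=get_obs(); f=grab_frame("wrist"); pickle.dump((o,f),open("w11.pkl","wb"))
im=f["color"][:,:,::-1]
cv2.imwrite("pics/w11.png",cv2.resize(im,(800,600),interpolation=cv2.INTER_CUBIC))
E
```

```text
clock: 10.02
tcp_pos: [0.4531, -0.2866, 0.0811]
tool_rot: [[0.238, 0.971, -0.002], [0.971, -0.238, 0.001], [0.0, -0.002, -1.0]]
contact_force: [0.2, -1.0, -0.2]
width: 0.901
clock: 10.35
tcp_pos: [0.4548, -0.2874, 0.0621]
tool_rot: [[0.237, 0.971, 0.001], [0.971, -0.237, -0.001], [-0.001, 0.001, -1.0]]
contact_force: [0.4, -0.4, 0.4]
width: 0.901
d [-0.0007 -0.0007  0.1228] w [0.0006 0.0004 0.0014] rows 2.209169796441727 tcp [ 0.4548 -0.2874  0.0621] F [ 0.4 -0.4  0.4] w 0.901 t 10.35
```

View pics/w11.png

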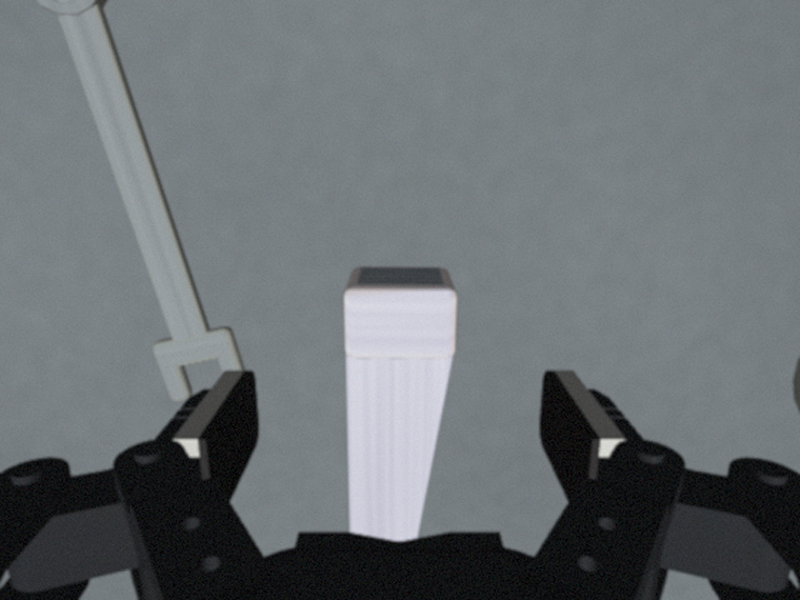

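Run:
```python
from fit import *
o,f=pickle.load(open("w11.pkl","rb"))
for u,v in [(345,291),(456,291),(346,356),(455,356)]:
    p=px2w(f,u*.7,v*.7,.042,o); print((o["tool_rot"].T@(p-o["tcp_pos"])).round(4),p.round(4))
```

```text
[ 0.0123 -0.0209  0.0201] [ 0.4374 -0.2706  0.042 ]
[0.0123 0.0214 0.0201] [ 0.4785 -0.2806  0.042 ]
[-0.0143 -0.0212  0.0201] [ 0.4308 -0.2964  0.042 ]
[-0.0143  0.0218  0.0201] [ 0.4725 -0.3065  0.042 ]
```

```bash
python3 -m creep '[{"dx":-0.001,"dy":0,"dz":0.04,"wx":0,"wy":0,"wz":0},{"dx":-0.001,"dy":0,"dz":0.08,"wx":0,"wy":0,"wz":0},{"dx":-0.001,"dy":0,"dz":0.105,"wx":0,"wy":0,"wz":0},{"dx":-0.001,"dy":0,"dz":0.115,"wx":0,"wy":0,"wz":0},{"dx":-0.001,"dy":0,"dz":0.12,"wx":0,"wy":0,"wz":0}]'
python3 -m creep '[{"dx":0,"dy":0,"dz":0,"wx":0,"wy":0,"wz":0},{"dx":0,"dy":0,"dz":0.002,"wx":0,"wy":0,"wz":0},{"dx":0,"dy":0,"dz":0.002,"wx":0,"wy":0,"wz":0}]' 0.62
python3 - <<'E'
from fit import *
go(.45417,-.28792,-.03,76.14)
o=get_obs(); f=grab_frame("wrist"); pickle.dump((o,f),open("w12.pkl","wb"))
im=f["color"][:,:,::-1]
cv2.imwrite("pics/w12.png",cv2.resize(im,(800,600),interpolation=cv2.INTER_CUBIC))
E
```

```text
clock: 10.82
tcp_pos: [0.4542, -0.2881, -0.0285]
tool_rot: [[0.237, 0.971, 0.0], [0.971, -0.237, -0.0], [-0.0, 0.0, -1.0]]
contact_force: [0.8, -0.4, 0.1]
width: 0.901
clock: 11.07
tcp_pos: [0.4552, -0.2886, -0.0286]
tool_rot: [[0.237, 0.971, 0.002], [0.971, -0.237, -0.002], [-0.001, 0.002, -1.0]]
contact_force: [-0.5, -0.4, -0.6]
width: 0.617
d [ 0.0006 -0.0015  0.0018] w [0.0016 0.0009 0.0015] rows 0.044171270807395295 tcp [ 0.4552 -0.2886 -0.0286] F [-0.5 -0.4 -0.6] w 0.617 t 11.07
```

View pics/w12.png

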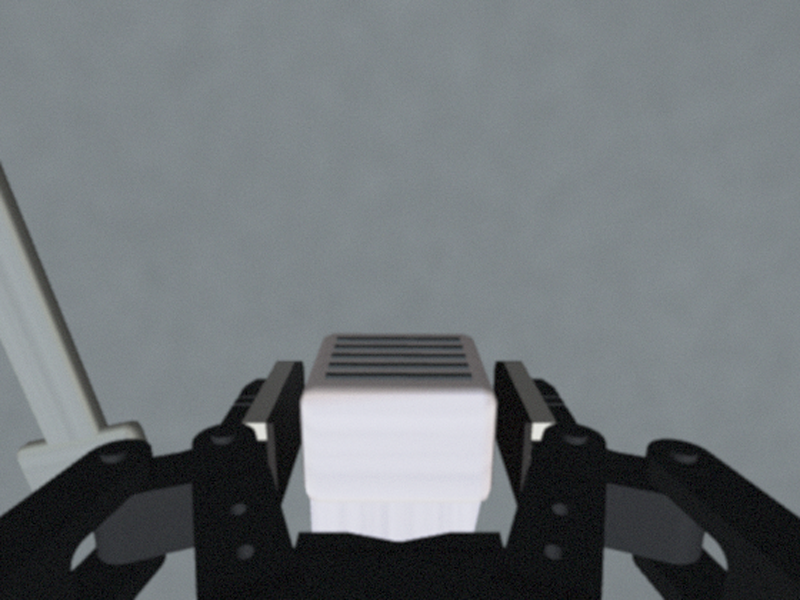

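```bash
python3 -m creep '[{"dx":0,"dy":0,"dz":0.002,"wx":0,"wy":0,"wz":0},{"dx":0,"dy":0,"dz":0.002,"wx":0,"wy":0,"wz":0},{"dx":0,"dy":0,"dz":0.002,"wx":0,"wy":0,"wz":0},{"dx":0,"dy":0,"dz":0.002,"wx":0,"wy":0,"wz":0}]' 0
python3 -m creep '[{"dx":0,"dy":0,"dz":-0.01,"wx":0,"wy":0,"wz":0},{"dx":0,"dy":0,"dz":-0.03,"wx":0,"wy":0,"wz":0},{"dx":0,"dy":0,"dz":-0.07,"wx":0,"wy":0,"wz":0},{"dx":0,"dy":0,"dz":-0.12,"wx":0,"wy":0,"wz":0},{"dx":0,"dy":0,"dz":-0.16,"wx":0,"wy":0,"wz":0}]'
python3 - <<'E'
from fit import *
go(.51,.10,.12,90.7)
o=get_obs(); f=grab_frame("wrist"); pickle.dump((o,f),open("w13.pkl","wb"))
im=f["color"][:,:,::-1]
cv2.imwrite("pics/w13.png",cv2.resize(im,(800,600),interpolation=cv2.INTER_CUBIC))
E
```

```text
clock: 11.45
tcp_pos: [0.4552, -0.2887, -0.0298]
tool_rot: [[0.238, 0.971, 0.002], [0.971, -0.238, -0.002], [-0.002, 0.002, -1.0]]
contact_force: [-0.9, 0.8, 8.0]
width: 0.519
clock: 11.87
tcp_pos: [0.4538, -0.2874, 0.0903]
tool_rot: [[0.237, 0.972, -0.0], [0.972, -0.237, -0.0], [-0.0, -0.0, -1.0]]
contact_force: [0.4, -0.2, -1.9]
width: 0.518
d [ 0.5196 -0.0496 -0.0396] w [-1.000e-04  0.000e+00 -1.601e-01] rows 9.415372359197155 tcp [ 0.4538 -0.2874  0.0903] F [ 0.4 -0.2 -1.9] w 0.518 t 11.87
```

View pics/w13.png

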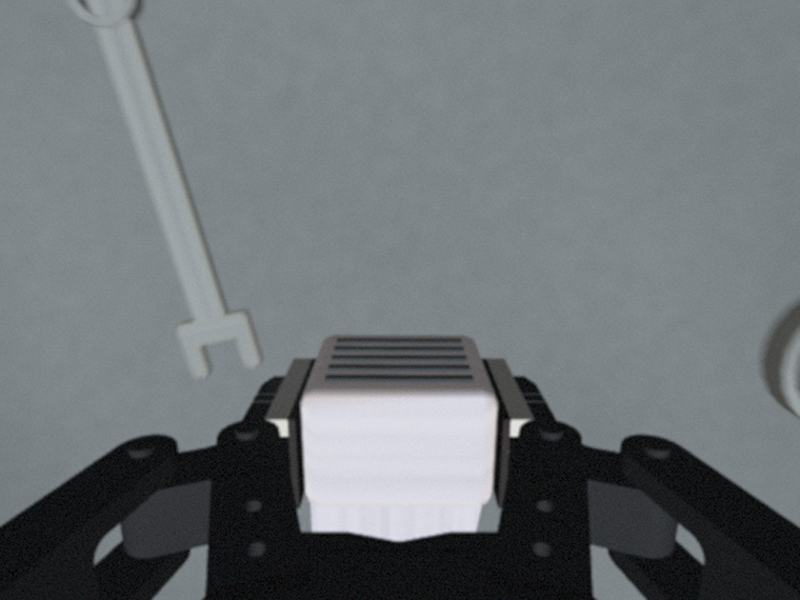

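```bash
python3 -m creep '[{"dx":0.52,"dy":-0.05,"dz":-0.04,"wx":0,"wy":0,"wz":-0.16},{"dx":0.52,"dy":-0.05,"dz":-0.04,"wx":0,"wy":0,"wz":-0.16},{"dx":0.52,"dy":-0.05,"dz":-0.04,"wx":0,"wy":0,"wz":-0.16},{"dx":0.52,"dy":-0.05,"dz":-0.04,"wx":0,"wy":0,"wz":-0.16},{"dx":0.52,"dy":-0.05,"dz":-0.04,"wx":0,"wy":0,"wz":-0.16}]'
python3 - <<'E'
from fit import *
go(.515,.11,.12,90.7)
o,f=pickle.load(open("w13.pkl","rb"))
R,e=campose(f,o)
for u,v in [(303,393),(497,393),(306,500),(492,500)]:
    p=px2w(f,u*.7,v*.7,o["tcp_pos"][2]+.0718,o); print((o["tool_rot"].T@(p-o["tcp_pos"])).round(4))
E
```

```text
clock: 12.33
tcp_pos: [0.4831, -0.0804, 0.1043]
tool_rot: [[-0.011, 1.0, -0.0], [1.0, 0.011, -0.001], [-0.001, -0.0, -1.0]]
contact_force: [0.5, -0.2, -3.0]
width: 0.519
d [ 0.2533  0.0454 -0.0211] w [-0.0003  0.0004 -0.0006] rows 4.644189953666637 tcp [ 0.4831 -0.0804  0.1043] F [ 0.5 -0.2 -3. ] w 0.519 t 12.33
[ 0.0148 -0.021  -0.0718]
[ 0.0149  0.0208 -0.0718]
[-0.012  -0.0215 -0.0718]
[-0.0119  0.021  -0.0718]
```

```bash
python3 -m creep '[{"dx":0.234,"dy":0.044,"dz":-0.02,"wx":0,"wy":0,"wz":0},{"dx":0.234,"dy":0.044,"dz":-0.02,"wx":0,"wy":0,"wz":0},{"dx":0.234,"dy":0.044,"dz":-0.02,"wx":0,"wy":0,"wz":0},{"dx":0.234,"dy":0.044,"dz":-0.02,"wx":0,"wy":0,"wz":0},{"dx":0.234,"dy":0.044,"dz":-0.02,"wx":0,"wy":0,"wz":0}]'
python3 -m creep '[{"dx":0,"dy":0,"dz":0.02,"wx":0,"wy":0,"wz":0},{"dx":0,"dy":0,"dz":0.02,"wx":0,"wy":0,"wz":0},{"dx":0,"dy":0,"dz":0.02,"wx":0,"wy":0,"wz":0},{"dx":0,"dy":0,"dz":0.02,"wx":0,"wy":0,"wz":0}]'
python3 - <<'E'
from fit import *
go(.5153,.0951,.05,90.7)
o=get_obs(); f=grab_frame("wrist"); pickle.dump((o,f),open("w14.pkl","wb"))
im=f["color"][:,:,::-1]
cv2.imwrite("pics/w14.png",cv2.resize(im,(800,600),interpolation=cv2.INTER_CUBIC))
f=grab_frame("top"); im=f["color"][:,:,::-1]
cv2.imwrite("pics/t14.png",cv2.resize(im[130:280,220:380],None,fx=4.5,fy=4,interpolation=cv2.INTER_CUBIC))
E
```

```text
clock: 12.75
tcp_pos: [0.5145, 0.1023, 0.1203]
tool_rot: [[-0.02, 1.0, 0.002], [1.0, 0.02, 0.004], [0.004, 0.002, -1.0]]
contact_force: [0.2, 1.2, -2.6]
width: 0.523
clock: 13.08
tcp_pos: [0.5144, 0.0925, 0.1041]
tool_rot: [[-0.01, 1.0, -0.001], [1.0, 0.01, -0.001], [-0.001, -0.001, -1.0]]
contact_force: [0.3, -0.3, -2.9]
width: 0.517
d [0.0035 0.0013 0.0721] w [-0.0006  0.0005 -0.0013] rows 1.2994030251325426 tcp [0.5144 0.0925 0.1041] F [ 0.3 -0.3 -2.9] w 0.517 t 13.08
```

View pics/w14.png

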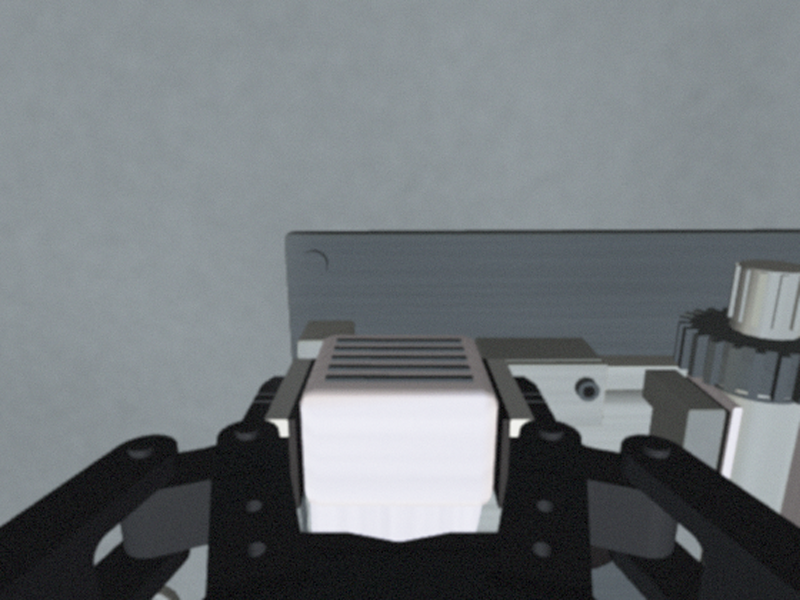

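View pics/t14.png

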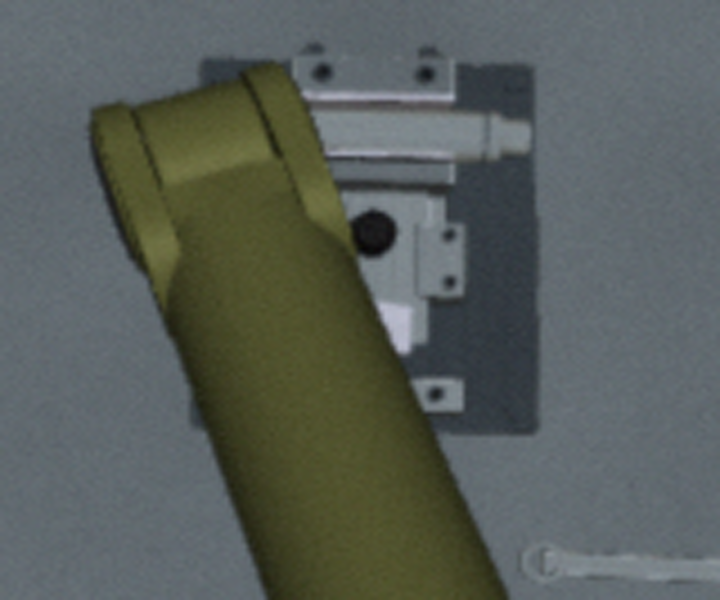

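Run:
```python
from fit import *
o,f=pickle.load(open("w14.pkl","rb"))
im=f["color"][:,:,::-1]; cv2.imwrite("pics/w14c.png",cv2.resize(im[140:300,180:340],None,fx=5,fy=3.75,interpolation=cv2.INTER_CUBIC))
for (X,Y,a) in [(.616,-.0045,.0125),(.6162,-.0036,.015)]:
  for c in [(-.16,.12,.014),(.0,.12,.014),(-.15,.075,.046),(-.125,.075,.046),(-.125,.075,.014),(-.062,.065,.052),(-.005,.065,.052)]:
    x,y,z=c; p=[X+np.cos(a)*x-np.sin(a)*y,Y+np.sin(a)*x+np.cos(a)*y,z]; print(c,(w2px(f,p,o)/.7).round(1))
```

```text
(-0.16, 0.12, 0.014) [281.3 236.1]
(0.0, 0.12, 0.014) [600.3 235.6]
(-0.15, 0.075, 0.046) [294.  343.1]
(-0.125, 0.075, 0.046) [347.6 343.1]
(-0.125, 0.075, 0.014) [353.3 321.1]
(-0.062, 0.065, 0.052) [483.6 367.9]
(-0.005, 0.065, 0.052) [607.4 367.8]
(-0.16, 0.12, 0.014) [281.1 235.2]
(0.0, 0.12, 0.014) [600.3 233.8]
(-0.15, 0.075, 0.046) [294.  342.1]
(-0.125, 0.075, 0.046) [347.6 341.9]
(-0.125, 0.075, 0.014) [353.3 320. ]
(-0.062, 0.065, 0.052) [483.8 366.4]
(-0.005, 0.065, 0.052) [607.7 366. ]
```

View pics/w14c.png

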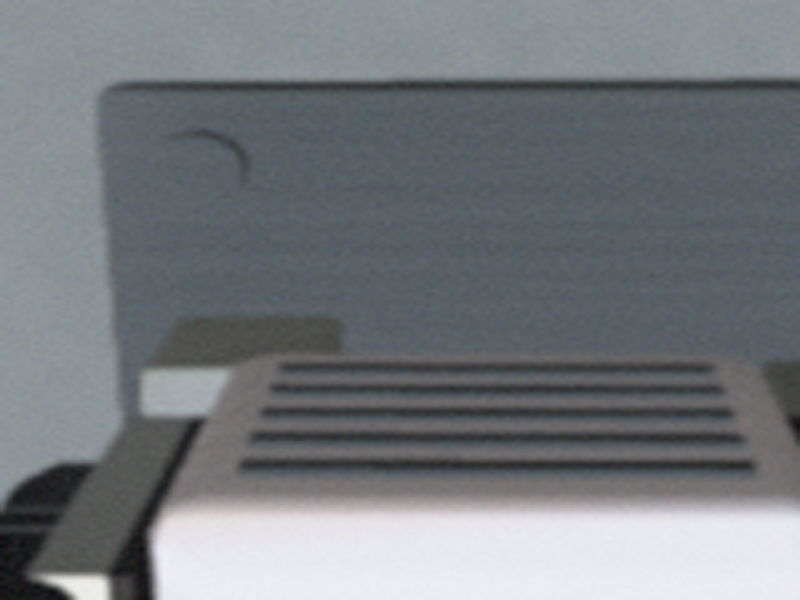

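Run:
```python
from fit import *
o,f=pickle.load(open("w14.pkl","rb"))
im=f["color"][:,:,::-1]; cv2.imwrite("pics/w14d.png",cv2.resize(im[140:300,320:480],None,fx=5,fy=3.75,interpolation=cv2.INTER_CUBIC))
```

```text
(no output)
```

View pics/w14d.png

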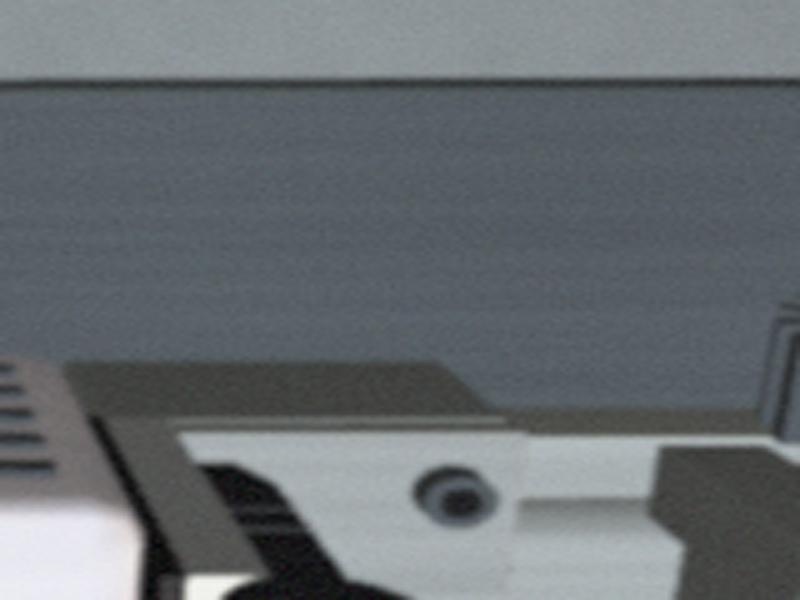

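Run:
```python
from fit import *
o,f=pickle.load(open("w14.pkl","rb"))
pts=[((-.16,.12,.014),(285.5,233)),((-.125,.075,.014),(355.5,321)),((-.15,.075,.046),(297.5,340.5)),((-.005,.065,.052),(605.5,362)),((-.005,.065,.014),(581.5,338)),((0,.12,.014),(600,231))]
x,r=fit(pts,o,f); print(x,r.round(1).tolist())
def P(p,c):
    a=p[2]; x,y,z=c; return np.array([p[0]+np.cos(a)*x-np.sin(a)*y,p[1]+np.sin(a)*x+np.cos(a)*y,z+p[3]])
def res(p): return np.concatenate([(w2px(f,P(p,c),o)-np.array(uv)*.7) for c,uv in pts])
s=least_squares(res,[.6,0,0,0]); print(s.x.round(4)); print(s.fun.reshape(-1,2).round(1).tolist())
```

```text
[ 0.61688624 -0.0028331   0.01574445] [[-2.3, 0.6], [-0.7, -1.5], [-1.5, 0.2], [2.6, 1.7], [0.5, -1.5], [1.2, 0.9]]
[ 0.6173 -0.0038  0.0161 -0.0034]
[[-0.7, 1.2], [0.1, -1.7], [0.0, -0.2], [1.1, 1.0], [-0.5, -1.9], [-0.2, 1.4]]
```

Run:
```python
from h import *
go(.5160,.0956,.025,90.8)
```

```text
d [0.0041 0.0015 0.1061] w [ 0.0002  0.0004 -0.0026] rows 1.909963287019585 tcp [0.5149 0.0925 0.1046] F [ 0.7 -0.2 -3.2] w 0.521 t 13.18
```

```bash
python3 -m creep '[{"dx":0.004,"dy":0.0015,"dz":0.03,"wx":0,"wy":0,"wz":-0.0026},{"dx":0.004,"dy":0.0015,"dz":0.06,"wx":0,"wy":0,"wz":-0.0026},{"dx":0.004,"dy":0.0015,"dz":0.085,"wx":0,"wy":0,"wz":-0.0026},{"dx":0.004,"dy":0.0015,"dz":0.1,"wx":0,"wy":0,"wz":-0.0026},{"dx":0.004,"dy":0.0015,"dz":0.106,"wx":0,"wy":0,"wz":-0.0026}]'
python3 -m creep '[{"dx":0,"dy":0,"dz":0,"wx":0,"wy":0,"wz":0},{"dx":0,"dy":0,"dz":0,"wx":0,"wy":0,"wz":0},{"dx":0,"dy":0,"dz":0,"wx":0,"wy":0,"wz":0}]'
python3 - <<'E'
from fit import *
go(.5160,.0956,-.0156,90.8)
o=get_obs(); f=grab_frame("wrist"); pickle.dump((o,f),open("w15.pkl","wb"))
im=f["color"][:,:,::-1]
cv2.imwrite("pics/w15.png",cv2.resize(im,(800,600),interpolation=cv2.INTER_CUBIC))
f=grab_frame("scene"); im=f["color"][:,:,::-1]
cv2.imwrite("pics/s15.png",cv2.resize(im[130:280,180:340],None,fx=4.5,fy=4,interpolation=cv2.INTER_CUBIC))
E
```

```text
clock: 13.6
tcp_pos: [0.5146, 0.0957, 0.0232]
tool_rot: [[-0.015, 1.0, -0.003], [1.0, 0.015, -0.001], [-0.001, -0.003, -1.0]]
contact_force: [0.4, 0.3, -2.6]
width: 0.518
clock: 13.85
tcp_pos: [0.5169, 0.0967, 0.0259]
tool_rot: [[-0.016, 1.0, 0.002], [1.0, 0.016, -0.0], [-0.0, 0.002, -1.0]]
contact_force: [0.1, 0.2, -3.2]
width: 0.521
d [-0.0015 -0.0013  0.0554] w [0.0013 0.0001 0.0011] rows 0.9966989833206107 tcp [0.5169 0.0967 0.0259] F [ 0.1  0.2 -3.2] w 0.521 t 13.85
```

View pics/w15.png

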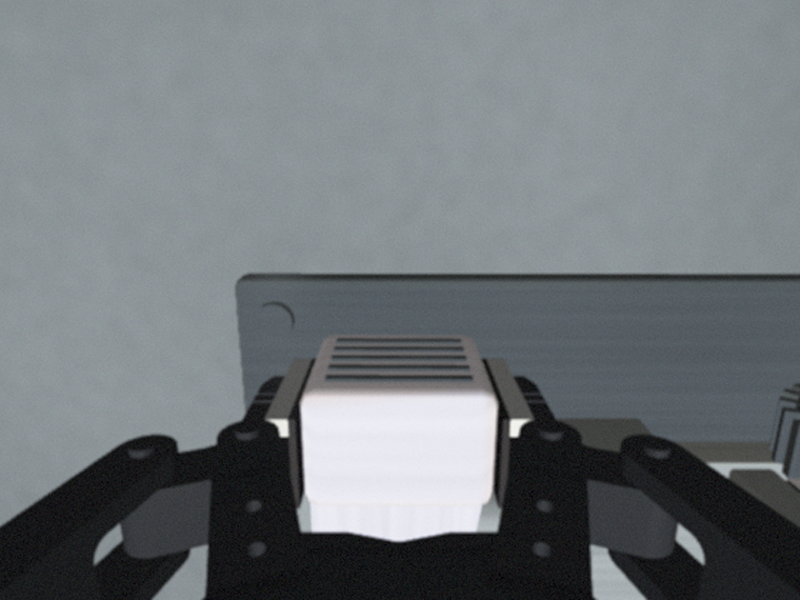

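View pics/s15.png

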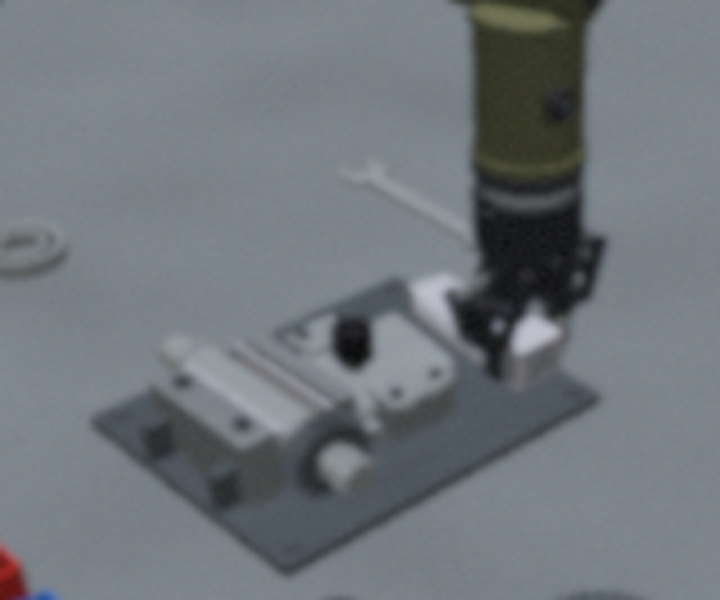

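Run:
```python
from fit import *
o,f=pickle.load(open("w15.pkl","rb"))
X,Y,a=.617,-.0036,.0145
for dz in (0,-.003):
  for c in [(-.16,.12,.014),(-.16,.08,.014),(-.005,.065,.014),(-.005,.065,.052)]:
    x,y,z=c; p=[X+np.cos(a)*x-np.sin(a)*y,Y+np.sin(a)*x+np.cos(a)*y,z+dz]; print(c,(w2px(f,p,o)/.7).round(1))
im=f["color"][:,:,::-1]; cv2.imwrite("pics/w15c.png",cv2.resize(im[160:320,150:310],None,fx=5,fy=3.75,interpolation=cv2.INTER_CUBIC))
```

```text
(-0.16, 0.12, 0.014) [231.6 281.4]
(-0.16, 0.08, 0.014) [240.1 382.5]
(-0.005, 0.065, 0.014) [639.6 418.1]
(-0.005, 0.065, 0.052) [690.4 476.1]
(-0.16, 0.12, 0.014) [234.  279.4]
(-0.16, 0.08, 0.014) [242.3 379.2]
(-0.005, 0.065, 0.014) [636.3 414.3]
(-0.005, 0.065, 0.052) [685.6 470.6]
```

View pics/w15c.png

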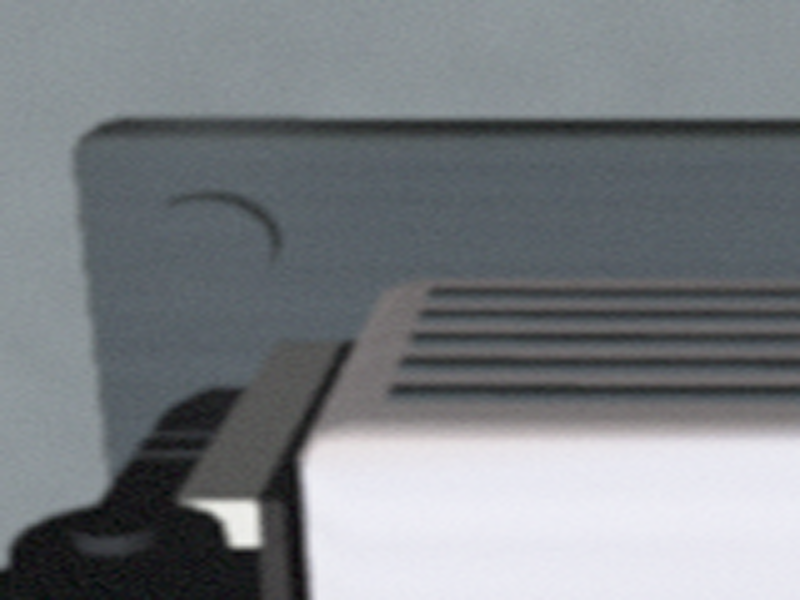

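```bash
python3 -m creep '[{"dx":0,"dy":0,"dz":0.005,"wx":0,"wy":0,"wz":0},{"dx":0,"dy":0,"dz":0.01,"wx":0,"wy":0,"wz":0},{"dx":0,"dy":0,"dz":0.01,"wx":0,"wy":0,"wz":0}]'
python3 - <<'E'
from h import *
go(.5167,.0956,-.0156,90.85)
E
```

```text
clock: 14.2
tcp_pos: [0.5151, 0.0964, 0.0165]
tool_rot: [[-0.016, 1.0, -0.001], [1.0, 0.016, -0.001], [-0.001, -0.001, -1.0]]
contact_force: [-0.3, -0.0, -3.8]
width: 0.514
d [-0.001   0.0022  0.0428] w [-0.0008  0.0003  0.0006] rows 0.7701654554309871 tcp [0.5151 0.0964 0.0165] F [-0.3 -0.  -3.8] w 0.514 t 14.2
```

```bash
python3 -m creep '[{"dx":-0.001,"dy":0.0016,"dz":0.005,"wx":0,"wy":0,"wz":0},{"dx":-0.001,"dy":0.0016,"dz":0.01,"wx":0,"wy":0,"wz":0},{"dx":-0.001,"dy":0.0016,"dz":0.015,"wx":0,"wy":0,"wz":0},{"dx":-0.001,"dy":0.0016,"dz":0.02,"wx":0,"wy":0,"wz":0},{"dx":-0.001,"dy":0.0016,"dz":0.024,"wx":0,"wy":0,"wz":0}]'
python3 - <<'E'
from h import *
go(.5167,.0956,-.0156,90.85)
E
```

```text
clock: 14.62
tcp_pos: [0.5166, 0.0958, -0.0015]
tool_rot: [[-0.016, 1.0, -0.001], [1.0, 0.016, -0.0], [-0.0, -0.001, -1.0]]
contact_force: [-0.2, -0.1, -2.0]
width: 0.518
d [-0.0003  0.0001  0.0188] w [-0.0006  0.0002  0.0006] rows 0.33862917368304846 tcp [ 0.5166  0.0958 -0.0015] F [-0.2 -0.1 -2. ] w 0.518 t 14.62
```

No lateral contact while entering the slot. Lower to the plate.

```bash
python3 -m creep '[{"dx":0,"dy":0,"dz":0.005,"wx":0,"wy":0,"wz":0},{"dx":0,"dy":0,"dz":0.009,"wx":0,"wy":0,"wz":0},{"dx":0,"dy":0,"dz":0.012,"wx":0,"wy":0,"wz":0},{"dx":0,"dy":0,"dz":0.015,"wx":0,"wy":0,"wz":0},{"dx":0,"dy":0,"dz":0.015,"wx":0,"wy":0,"wz":0}]'
python3 - <<'E'
from fit import *
o=get_obs(); f=grab_frame("wrist"); pickle.dump((o,f),open("w16.pkl","wb"))
im=f["color"][:,:,::-1]
cv2.imwrite("pics/w16.png",cv2.resize(im,(800,600),interpolation=cv2.INTER_CUBIC))
f=grab_frame("scene"); im=f["color"][:,:,::-1]
cv2.imwrite("pics/s16.png",cv2.resize(im[130:280,180:340],None,fx=4.5,fy=4,interpolation=cv2.INTER_CUBIC))
go(.5167,.0956,-.0156,90.85)
E
```

```text
clock: 15.03
tcp_pos: [0.5165, 0.0958, -0.0126]
tool_rot: [[-0.016, 1.0, -0.001], [1.0, 0.016, -0.0], [-0.0, -0.001, -1.0]]
contact_force: [0.5, -0.1, -1.3]
width: 0.52
d [-0.0004 -0.0003  0.0047] w [-0.0001  0.0002  0.0007] rows 0.08475124092473822 tcp [ 0.5169  0.0959 -0.0121] F [-0.1  0.  -2.4] w 0.523 t 15.13
```

View pics/w16.png

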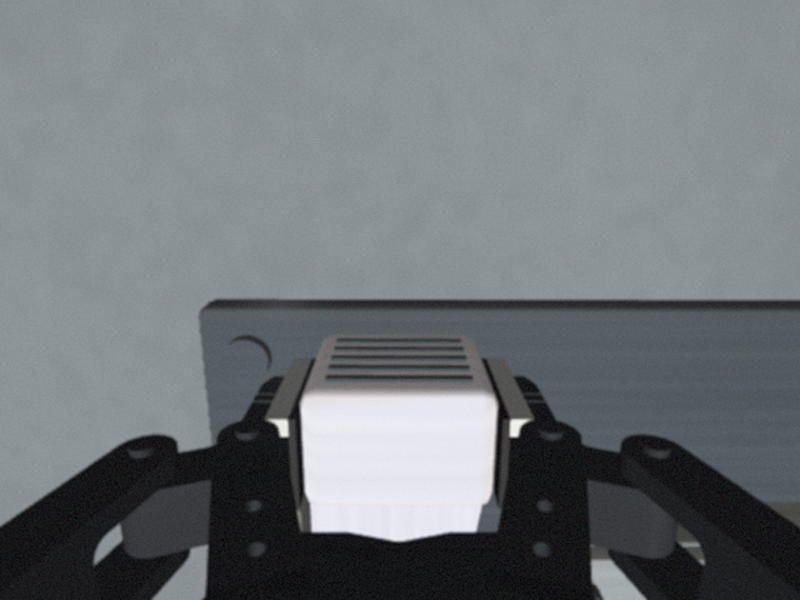

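View pics/s16.png

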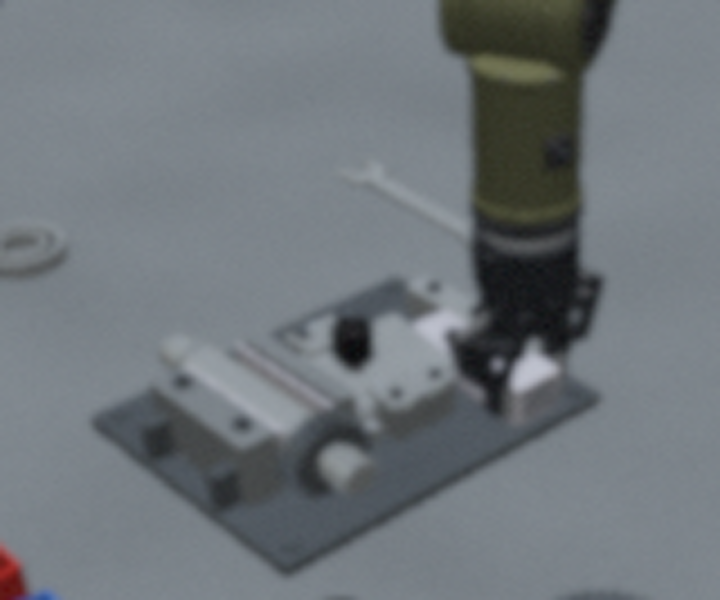

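Down in the slot, about 3 mm above the plate. Lower until the force changes.

```bash
python3 -m creep '[{"dx":0,"dy":0,"dz":0.002,"wx":0,"wy":0,"wz":0},{"dx":0,"dy":0,"dz":0.004,"wx":0,"wy":0,"wz":0},{"dx":0,"dy":0,"dz":0.005,"wx":0,"wy":0,"wz":0},{"dx":0,"dy":0,"dz":0.005,"wx":0,"wy":0,"wz":0}]'
```

```text
clock: 15.47
tcp_pos: [0.517, 0.0958, -0.0157]
tool_rot: [[-0.016, 1.0, -0.0], [1.0, 0.016, -0.0], [-0.0, -0.0, -1.0]]
contact_force: [0.1, -0.2, -0.7]
width: 0.521
```

```bash
python3 -m creep '[{"dx":0,"dy":0,"dz":0.001,"wx":0,"wy":0,"wz":0},{"dx":0,"dy":0,"dz":0.002,"wx":0,"wy":0,"wz":0},{"dx":0,"dy":0,"dz":0.002,"wx":0,"wy":0,"wz":0}]'
```

```text
clock: 15.72
tcp_pos: [0.517, 0.0958, -0.0157]
tool_rot: [[-0.016, 1.0, -0.0], [1.0, 0.016, -0.002], [-0.002, -0.0, -1.0]]
contact_force: [-5.9, -1.2, 12.0]
width: 0.523
```

```bash
python3 -m creep '[{"dx":0,"dy":0,"dz":-0.0015,"wx":0,"wy":0,"wz":0},{"dx":0,"dy":0,"dz":-0.0015,"wx":0,"wy":0,"wz":0}]'
python3 -m creep '[{"dx":0,"dy":0,"dz":0,"wx":0,"wy":0,"wz":0},{"dx":0,"dy":0,"dz":0,"wx":0,"wy":0,"wz":0},{"dx":0,"dy":0,"dz":0,"wx":0,"wy":0,"wz":0}]' 0.7
python3 -m creep '[{"dx":0,"dy":0,"dz":-0.02,"wx":0,"wy":0,"wz":0},{"dx":0,"dy":0,"dz":-0.05,"wx":0,"wy":0,"wz":0},{"dx":0.05,"dy":0,"dz":-0.1,"wx":0,"wy":0,"wz":0},{"dx":0.07,"dy":0,"dz":-0.14,"wx":0,"wy":0,"wz":0},{"dx":0.07,"dy":0,"dz":-0.15,"wx":0,"wy":0,"wz":0}]' 0.7
python3 - <<'E'
from fit import *
o=get_obs(); f=grab_frame("wrist"); pickle.dump((o,f),open("w17.pkl","wb"))
im=f["color"][:,:,::-1]
cv2.imwrite("pics/w17.png",cv2.resize(im,(800,600),interpolation=cv2.INTER_CUBIC))
E
```

```text
clock: 15.88
tcp_pos: [0.5174, 0.096, -0.0157]
tool_rot: [[-0.016, 1.0, 0.001], [1.0, 0.016, -0.0], [-0.0, 0.001, -1.0]]
contact_force: [-0.9, -0.1, 4.6]
width: 0.516
clock: 16.13
tcp_pos: [0.5171, 0.0959, -0.0162]
tool_rot: [[-0.016, 1.0, 0.0], [1.0, 0.016, -0.0], [-0.0, 0.0, -1.0]]
contact_force: [-0.0, 0.2, 0.3]
width: 0.698
clock: 16.55
tcp_pos: [0.5184, 0.1551, 0.1018]
tool_rot: [[-0.022, 1.0, 0.008], [1.0, 0.022, 0.005], [0.004, 0.008, -1.0]]
contact_force: [0.9, 2.0, 0.1]
width: 0.702
```

View pics/w17.png

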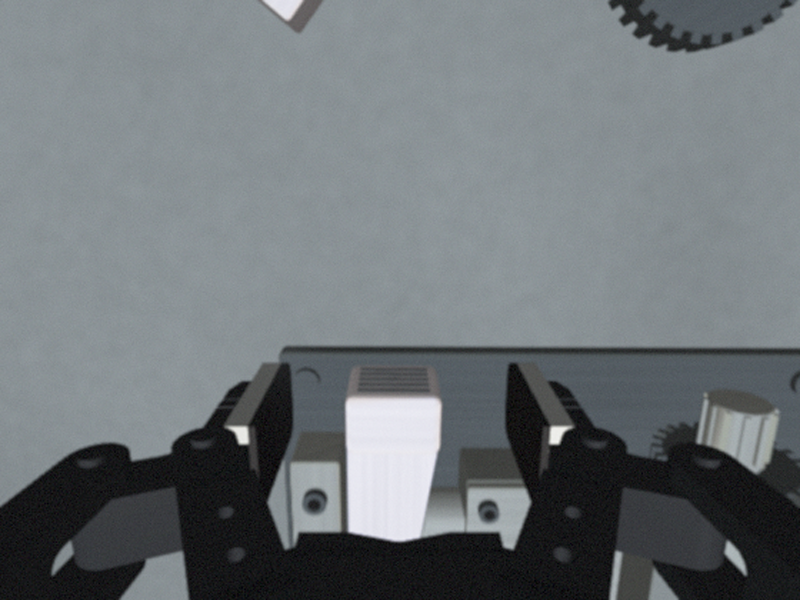

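```bash
python3 - <<'E'
from h import *
go(.5165,.145,-.014,90.85)
E
python3 -m creep '[{"dx":0,"dy":0,"dz":0,"wx":0,"wy":0,"wz":0},{"dx":0,"dy":0,"dz":0.03,"wx":0,"wy":0,"wz":0},{"dx":0,"dy":0,"dz":0.06,"wx":0,"wy":0,"wz":0},{"dx":0,"dy":0,"dz":0.08,"wx":0,"wy":0,"wz":0},{"dx":0,"dy":0,"dz":0.09,"wx":0,"wy":0,"wz":0}]' 0
python3 - <<'E'
from h import *
go(.5165,.145,-.014,90.85)
E
```

```text
d [-0.011  -0.0049  0.1542] w [ 0.0055 -0.0016  0.0037] rows 2.78151589420209 tcp [0.519  0.153  0.1017] F [0.7 1.  0.6] w 0.703 t 16.6
clock: 17.02
tcp_pos: [0.5133, 0.146, 0.0247]
tool_rot: [[-0.014, 1.0, -0.007], [1.0, 0.014, -0.002], [-0.002, -0.007, -1.0]]
contact_force: [0.2, -0.9, -0.4]
width: 0.009
d [-0.0013  0.0046  0.0516] w [-0.0042  0.0012 -0.0003] rows 0.9318838545956164 tcp [0.5133 0.146  0.0247] F [ 0.2 -0.9 -0.4] w 0.009 t 17.02
```

```bash
python3 -m creep '[{"dx":0,"dy":0.001,"dz":0.02,"wx":0,"wy":0,"wz":0},{"dx":0,"dy":0.001,"dz":0.035,"wx":0,"wy":0,"wz":0},{"dx":0,"dy":0.001,"dz":0.045,"wx":0,"wy":0,"wz":0},{"dx":0,"dy":0.001,"dz":0.05,"wx":0,"wy":0,"wz":0},{"dx":0,"dy":0.001,"dz":0.05,"wx":0,"wy":0,"wz":0}]' 0
python3 - <<'E'
from fit import *
o=get_obs(); f=grab_frame("wrist"); pickle.dump((o,f),open("w18.pkl","wb"))
im=f["color"][:,:,::-1]
cv2.imwrite("pics/w18.png",cv2.resize(im,(800,600),interpolation=cv2.INTER_CUBIC))
go(.5165,.145,-.014,90.85)
f=grab_frame("top"); im=f["color"][:,:,::-1]
cv2.imwrite("pics/t18.png",cv2.resize(im[130:280,220:380],None,fx=4.5,fy=4,interpolation=cv2.INTER_CUBIC))
E
```

```text
clock: 17.43
tcp_pos: [0.5161, 0.148, -0.0097]
tool_rot: [[-0.016, 1.0, -0.002], [1.0, 0.016, -0.0], [-0.0, -0.002, -1.0]]
contact_force: [0.6, 0.5, 0.8]
width: 0.001
d [-0.0045 -0.0003  0.0068] w [-0.0004  0.0001  0.0007] rows 0.14679932376257585 tcp [ 0.5167  0.1483 -0.0089] F [0.1 0.5 0.8] w -0.001 t 17.48
```

View pics/w18.png

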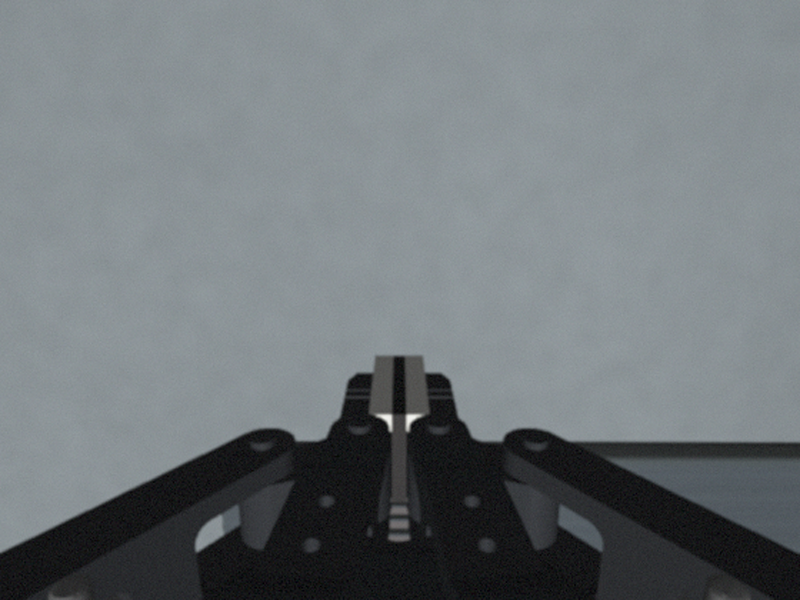

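View pics/t18.png

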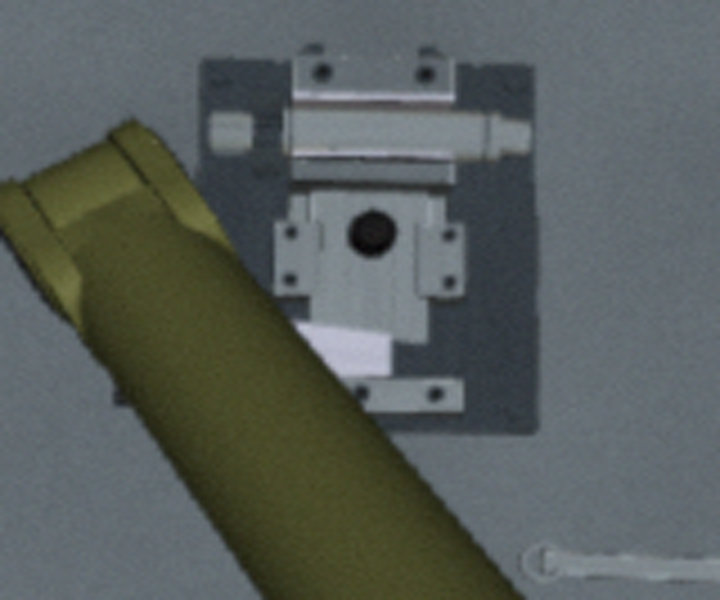

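```bash
python3 -m creep '[{"dx":-0.01,"dy":-0.001,"dz":0.004,"wx":0,"wy":0,"wz":0},{"dx":-0.02,"dy":-0.001,"dz":0.006,"wx":0,"wy":0,"wz":0},{"dx":-0.03,"dy":-0.001,"dz":0.006,"wx":0,"wy":0,"wz":0},{"dx":-0.038,"dy":-0.001,"dz":0.006,"wx":0,"wy":0,"wz":0},{"dx":-0.045,"dy":-0.001,"dz":0.006,"wx":0,"wy":0,"wz":0}]'
python3 -m creep '[{"dx":-0.007,"dy":0,"dz":0,"wx":0,"wy":0,"wz":0},{"dx":-0.014,"dy":0,"dz":0,"wx":0,"wy":0,"wz":0},{"dx":-0.021,"dy":0,"dz":0,"wx":0,"wy":0,"wz":0}]'
```

```text
clock: 17.95
tcp_pos: [0.5167, 0.1136, -0.0131]
tool_rot: [[-0.015, 1.0, 0.0], [1.0, 0.015, -0.0], [-0.0, 0.0, -1.0]]
contact_force: [-0.2, 0.8, -1.3]
width: -0.005
clock: 18.2
tcp_pos: [0.5167, 0.099, -0.0131]
tool_rot: [[-0.016, 1.0, -0.0], [1.0, 0.016, 0.0], [0.0, -0.0, -1.0]]
contact_force: [-2.2, 3.9, -0.2]
width: 0.001
```

```bash
python3 -m creep '[{"dx":-0.005,"dy":0,"dz":0,"wx":0,"wy":0,"wz":0},{"dx":-0.01,"dy":0,"dz":0,"wx":0,"wy":0,"wz":0},{"dx":-0.015,"dy":0,"dz":0,"wx":0,"wy":0,"wz":0}]'
python3 - <<'E'
from fit import *
f=grab_frame("top"); im=f["color"][:,:,::-1]
cv2.imwrite("pics/t19.png",cv2.resize(im[130:280,220:380],None,fx=4.5,fy=4,interpolation=cv2.INTER_CUBIC))
E
```

```text
clock: 18.45
tcp_pos: [0.5158, 0.0901, -0.0131]
tool_rot: [[-0.017, 1.0, -0.002], [1.0, 0.017, 0.003], [0.003, -0.002, -1.0]]
contact_force: [-5.1, 7.4, 2.2]
width: -0.003
```

View pics/t19.png

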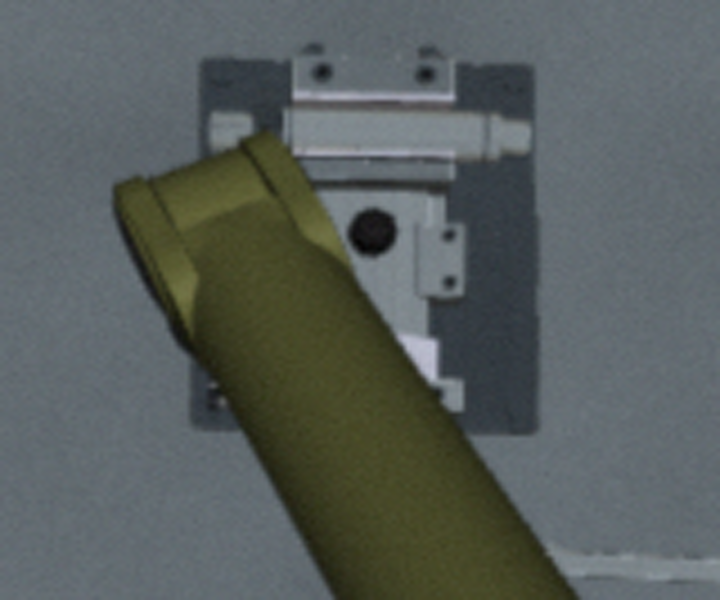

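```bash
python3 -m creep '[{"dx":-0.004,"dy":0,"dz":0,"wx":0,"wy":0,"wz":0},{"dx":-0.008,"dy":0,"dz":0,"wx":0,"wy":0,"wz":0},{"dx":-0.008,"dy":0,"dz":0,"wx":0,"wy":0,"wz":0}]'
python3 - <<'E'
from fit import *
o=get_obs(); f=grab_frame("wrist")
im=f["color"][:,:,::-1]
cv2.imwrite("pics/w20.png",cv2.resize(im,(800,600),interpolation=cv2.INTER_CUBIC))
f=grab_frame("scene"); im=f["color"][:,:,::-1]
cv2.imwrite("pics/s20.png",cv2.resize(im[130:280,180:340],None,fx=4.5,fy=4,interpolation=cv2.INTER_CUBIC))
E
```

```text
clock: 18.75
tcp_pos: [0.5153, 0.0842, -0.0133]
tool_rot: [[-0.017, 1.0, -0.003], [1.0, 0.017, 0.002], [0.002, -0.003, -1.0]]
contact_force: [-4.6, 6.2, 3.0]
width: 0.001
```

View pics/w20.png

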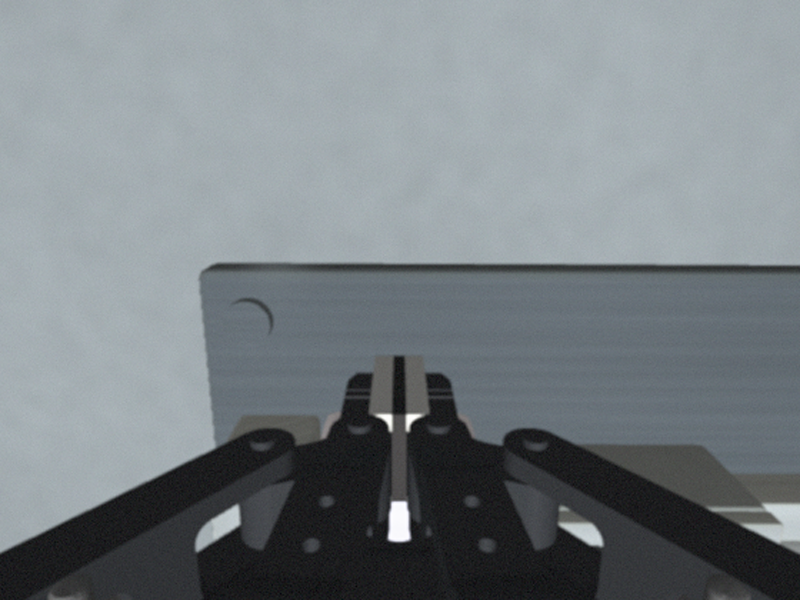

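View pics/s20.png

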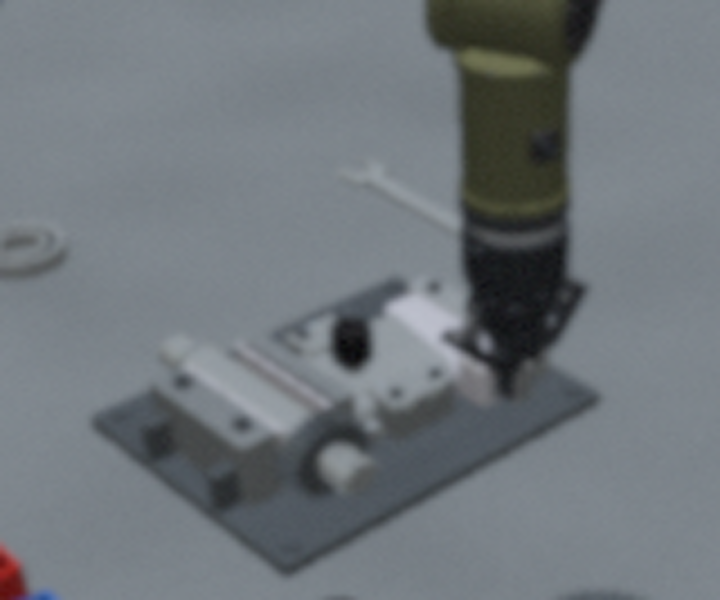

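```bash
python3 -m creep '[{"dx":-0.004,"dy":0,"dz":0,"wx":0,"wy":0,"wz":0},{"dx":-0.007,"dy":0,"dz":0,"wx":0,"wy":0,"wz":0},{"dx":-0.007,"dy":0,"dz":0,"wx":0,"wy":0,"wz":0}]'
python3 -m creep '[{"dx":-0.003,"dy":0,"dz":0,"wx":0,"wy":0,"wz":0},{"dx":-0.005,"dy":0,"dz":0,"wx":0,"wy":0,"wz":0},{"dx":-0.005,"dy":0,"dz":0,"wx":0,"wy":0,"wz":0}]'
```

```text
clock: 19.1
tcp_pos: [0.5159, 0.0776, -0.0135]
tool_rot: [[-0.017, 1.0, -0.002], [1.0, 0.017, 0.001], [0.001, -0.002, -1.0]]
contact_force: [-3.0, 5.2, 1.2]
width: -0.002
clock: 19.35
tcp_pos: [0.5159, 0.0757, -0.0134]
tool_rot: [[-0.018, 1.0, -0.002], [1.0, 0.018, 0.003], [0.003, -0.002, -1.0]]
contact_force: [-2.1, 7.2, -0.1]
width: 0.001
```

```bash
python3 -m creep '[{"dx":-0.003,"dy":0,"dz":0,"wx":0,"wy":0,"wz":0},{"dx":-0.005,"dy":0,"dz":0,"wx":0,"wy":0,"wz":0},{"dx":-0.005,"dy":0,"dz":0,"wx":0,"wy":0,"wz":0}]'
python3 -m creep '[{"dx":-0.003,"dy":0,"dz":0,"wx":0,"wy":0,"wz":0},{"dx":-0.005,"dy":0,"dz":0,"wx":0,"wy":0,"wz":0},{"dx":-0.005,"dy":0,"dz":0,"wx":0,"wy":0,"wz":0}]'
```

```text
clock: 19.6
tcp_pos: [0.5159, 0.0734, -0.0133]
tool_rot: [[-0.019, 1.0, -0.002], [1.0, 0.019, 0.005], [0.005, -0.002, -1.0]]
contact_force: [-3.4, 10.3, 0.5]
width: -0.002
clock: 19.85
tcp_pos: [0.516, 0.0712, -0.0132]
tool_rot: [[-0.019, 1.0, -0.002], [1.0, 0.019, 0.007], [0.007, -0.001, -1.0]]
contact_force: [-3.5, 11.8, 0.1]
width: -0.0
```

Tightening steadily; keep going towards 18–20 N.

```bash
python3 -m creep '[{"dx":-0.003,"dy":0,"dz":0,"wx":0,"wy":0,"wz":0},{"dx":-0.006,"dy":0,"dz":0,"wx":0,"wy":0,"wz":0},{"dx":-0.006,"dy":0,"dz":0,"wx":0,"wy":0,"wz":0}]'
python3 -m creep '[{"dx":-0.003,"dy":0,"dz":0,"wx":0,"wy":0,"wz":0},{"dx":-0.005,"dy":0,"dz":0,"wx":0,"wy":0,"wz":0},{"dx":-0.005,"dy":0,"dz":0,"wx":0,"wy":0,"wz":0}]'
```

```text
clock: 20.1
tcp_pos: [0.516, 0.0682, -0.0131]
tool_rot: [[-0.02, 1.0, -0.001], [1.0, 0.02, 0.008], [0.008, -0.001, -1.0]]
contact_force: [-3.5, 15.7, 1.0]
width: 0.001
clock: 20.35
tcp_pos: [0.5161, 0.0661, -0.0129]
tool_rot: [[-0.021, 1.0, -0.001], [1.0, 0.021, 0.01], [0.01, -0.001, -1.0]]
contact_force: [-3.9, 17.7, 0.7]
width: 0.002
```

```bash
python3 -m creep '[{"dx":-0.003,"dy":0,"dz":0,"wx":0,"wy":0,"wz":0},{"dx":-0.004,"dy":0,"dz":0,"wx":0,"wy":0,"wz":0},{"dx":-0.004,"dy":0,"dz":0,"wx":0,"wy":0,"wz":0},{"dx":-0.004,"dy":0,"dz":0,"wx":0,"wy":0,"wz":0}]'
```

```text
clock: 20.68
tcp_pos: [0.5161, 0.0645, -0.0128]
tool_rot: [[-0.022, 1.0, -0.001], [1.0, 0.022, 0.011], [0.011, -0.001, -1.0]]
contact_force: [-5.2, 21.6, 1.9]
width: -0.0
```

Back off gently, rise and look.

```bash
python3 -m creep '[{"dx":0.005,"dy":0,"dz":0,"wx":0,"wy":0,"wz":0},{"dx":0.012,"dy":0,"dz":0,"wx":0,"wy":0,"wz":0},{"dx":0.025,"dy":0,"dz":0,"wx":0,"wy":0,"wz":0},{"dx":0.045,"dy":0,"dz":0,"wx":0,"wy":0,"wz":0},{"dx":0.07,"dy":0,"dz":-0.03,"wx":0,"wy":0,"wz":0}]'
python3 -m creep '[{"dx":0.0,"dy":0,"dz":-0.05,"wx":0,"wy":0,"wz":0},{"dx":0.0,"dy":0,"dz":-0.1,"wx":0,"wy":0,"wz":0},{"dx":0,"dy":0,"dz":-0.15,"wx":0,"wy":0,"wz":0},{"dx":0,"dy":0,"dz":-0.18,"wx":0,"wy":0,"wz":0},{"dx":-0.05,"dy":0,"dz":-0.19,"wx":0,"wy":0,"wz":0}]'
python3 - <<'E'
from fit import *
o=get_obs(); f=grab_frame("wrist"); pickle.dump((o,f),open("w21.pkl","wb"))
im=f["color"][:,:,::-1]
cv2.imwrite("pics/w21.png",cv2.resize(im,(800,600),interpolation=cv2.INTER_CUBIC))
f=grab_frame("top"); im=f["color"][:,:,::-1]
cv2.imwrite("pics/t21.png",cv2.resize(im[130:280,220:380],None,fx=4.5,fy=4,interpolation=cv2.INTER_CUBIC))
E
```

```text
clock: 21.1
tcp_pos: [0.514, 0.1037, 0.006]
tool_rot: [[-0.012, 1.0, -0.007], [1.0, 0.012, -0.003], [-0.003, -0.007, -1.0]]
contact_force: [-1.0, -0.1, -0.2]
width: 0.002
clock: 21.52
tcp_pos: [0.52, 0.0769, 0.1573]
tool_rot: [[-0.027, 1.0, 0.009], [1.0, 0.027, 0.003], [0.003, 0.009, -1.0]]
contact_force: [1.8, 0.0, 0.6]
width: 0.004
```

View pics/w21.png

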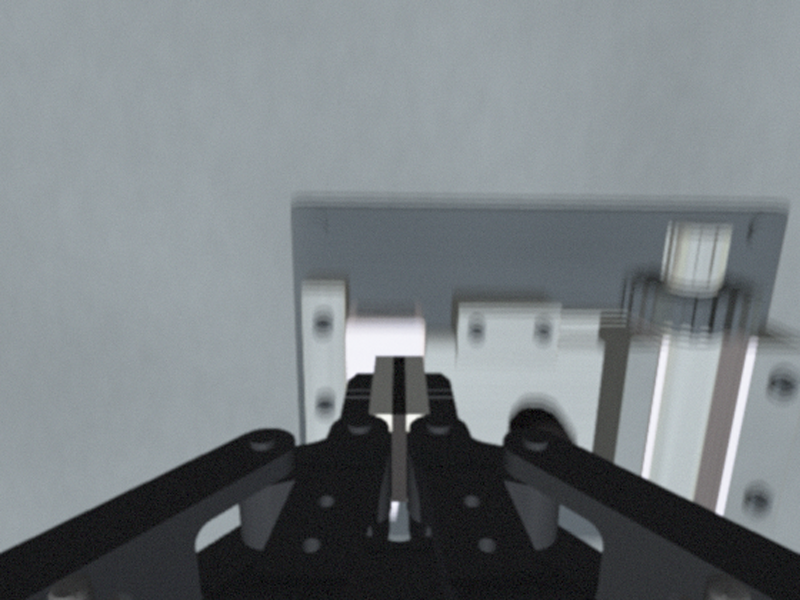

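View pics/t21.png

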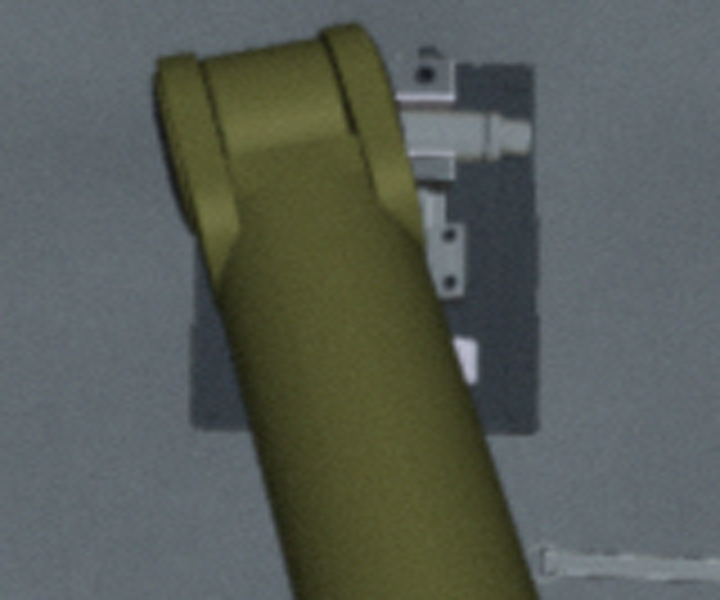

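```bash
python3 -m creep '[{"dx":0.05,"dy":0,"dz":-0.02,"wx":0,"wy":0,"wz":0},{"dx":0.1,"dy":0,"dz":-0.04,"wx":0,"wy":0,"wz":0},{"dx":0.12,"dy":0,"dz":-0.05,"wx":0,"wy":0,"wz":0},{"dx":0.12,"dy":0,"dz":-0.05,"wx":0,"wy":0,"wz":0},{"dx":0.12,"dy":0,"dz":-0.05,"wx":0,"wy":0,"wz":0}]'
python3 -m creep '[{"dx":0,"dy":0,"dz":0,"wx":0,"wy":0,"wz":0},{"dx":0,"dy":0,"dz":0,"wx":0,"wy":0,"wz":0},{"dx":0,"dy":0,"dz":0,"wx":0,"wy":0,"wz":0},{"dx":0,"dy":0,"dz":0,"wx":0,"wy":0,"wz":0}]'
python3 - <<'E'
from fit import *
o=get_obs(); f=grab_frame("wrist"); pickle.dump((o,f),open("w22.pkl","wb"))
im=f["color"][:,:,::-1]
cv2.imwrite("pics/w22.png",cv2.resize(im,(800,600),interpolation=cv2.INTER_CUBIC))
f=grab_frame("top"); im=f["color"][:,:,::-1]
cv2.imwrite("pics/t22.png",cv2.resize(im[130:280,220:380],None,fx=4.5,fy=4,interpolation=cv2.INTER_CUBIC))
E
```

```text
clock: 22.03
tcp_pos: [0.5162, 0.1593, 0.1895]
tool_rot: [[-0.017, 1.0, 0.001], [1.0, 0.017, -0.001], [-0.001, 0.001, -1.0]]
contact_force: [1.1, -0.9, 0.5]
width: -0.002
clock: 22.37
tcp_pos: [0.516, 0.1576, 0.1888]
tool_rot: [[-0.014, 1.0, -0.001], [1.0, 0.014, -0.001], [-0.001, -0.001, -1.0]]
contact_force: [0.9, 0.4, -0.4]
width: 0.003
```

View pics/w22.png

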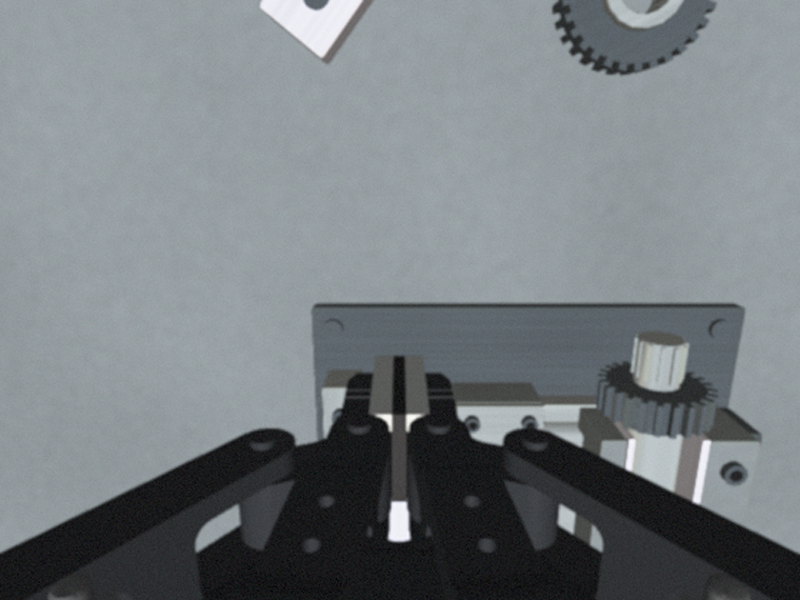

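View pics/t22.png

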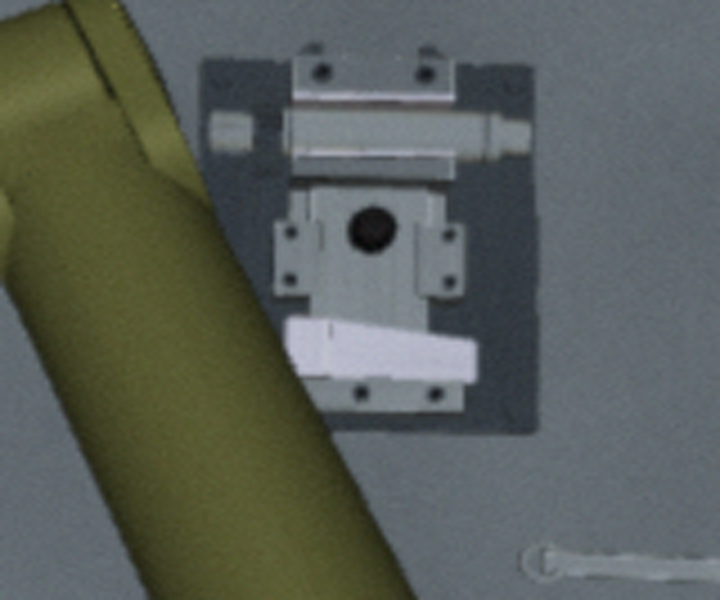

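Run:
```python
from fit import *
f=grab_frame("top")
X,Y,a=.617,-.0036,.0145
def inv(p): d=np.array([p[0]-X,p[1]-Y]); return np.array([d@[np.cos(a),np.sin(a)],d@[-np.sin(a),np.cos(a)]]).round(4)
P=lambda u,v,z: inv(px2w(f,220+u/4.5,130+v/4,z))
print("thin",P(477,361,.044),"heel end",P(285,345,.056),"heel step",P(332,330,.056))
print("fence corners",P(464,378,.046),P(464,412,.046),"guide",P(275,222,.052),P(465,297,.052),"knob",P(372,229,.092),"plate",P(202,60,.014),P(536,433,.014))
g=grab_frame("scene"); im=g["color"][:,:,::-1]
cv2.imwrite("pics/s22.png",cv2.resize(im[130:280,180:340],None,fx=4.5,fy=4,interpolation=cv2.INTER_CUBIC))
```

```text
thin [-0.1124 -0.0728] heel end [-0.1047  0.0574] heel step [-0.0926  0.0261]
fence corners [-0.126  -0.0637] [-0.152  -0.0636] guide [-0.0083  0.0656] [-0.0645 -0.0639] knob [-0.0229  0.002 ] plate [0.1351 0.1194] [-0.1628 -0.1169]
```

View pics/s22.png

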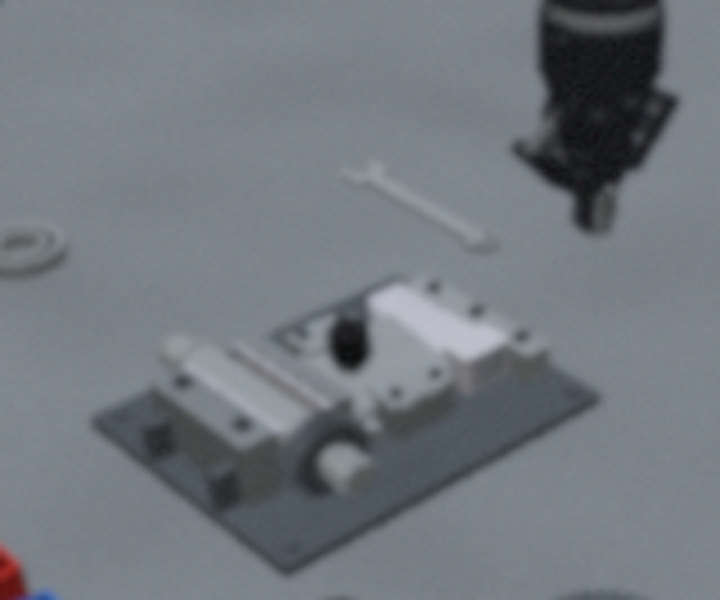

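Run:
```python
from h import *
f=grab_frame("top")
for q in ["wrench_grip","bearing_center","gear_center","block_center","wedge_center"]:
    r=trace(q,"top")
    if r: v,u=np.nonzero(r[0]["pixels"]); print(q,round(r[0]["score"],2),u.mean().round(1),v.mean().round(1))
cv2.imwrite("pics/t23.png",f["color"][:,:,::-1])
o=get_obs(); print(o["clock"],o["contact_force"].round(1))
print(hand_in())
```

```text
wrench_grip 0.59 370.2 272.0
bearing_center 0.65 418.9 176.2
gear_center 0.85 196.9 175.1
block_center 0.63 190.6 223.0
wedge_center 0.56 303.1 217.9
22.8667 [ 0.5 -0.4  0.1]
the job is handed in; nothing more can be done
None
```

View pics/t23.png

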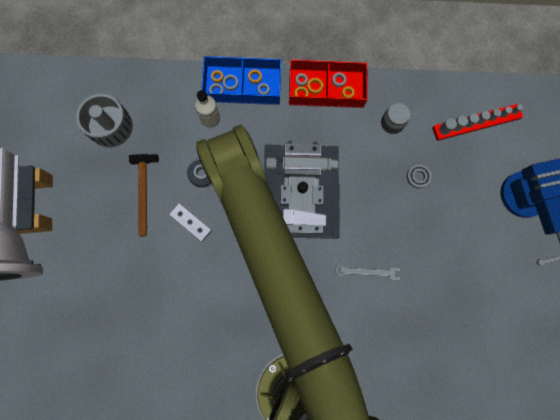

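The shaft is clamped and the wedge is jammed. I handed the job in at 22.9 s of the 58 s allowed, with the robot touching nothing.

- **Bar:** I gripped the knob and slid the bar up about 28 mm. It rolled the shaft against the fixed jaw and nipped it with about 18 N on the wrist, and then I let go.
- **Wedge:** I laid it by its heel flat in the slot and released it. Then I pushed the heel with shut fingers until the force rose steadily to about 21.6 N, and took the hand away.

**Last checks:**
- In the top and scene pictures the wedge lies along the fence, tight under the ramp. The shaft is against the fixed jaw and the bar has stayed forward after release.
- The other things stand where they were. The top-camera positions of the wrench, gear, bearing and block agree with the start to within a few pixels. The gear was partly hidden by the arm, and the mallet I checked only by eye.

**What disagreed:**
- **Jam depth:** by the pictures the wedge is about 17 to 18 mm past slot_home, a little beyond the 7 to 15 mm expected. My final push was also slightly over the 15 to 20 N suggested. I left it, as it only clamps harder.
- **Tip position:** the shut finger tips measured about 34 mm short of the reported TCP. My first close on the knob therefore missed above it, and I used a light touch (about 15 N on the knob's top) to measure the offset and correct for it.
- **Clamp fits:** they differed by about 1 to 2 mm between pictures.

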